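# Lift a cast sugar plaque onto the display stand

### The arm

A 6-joint arm with a two-finger parallel gripper is mounted at the origin on the work surface; the furniture and walls round the work are solid. World frame = base frame: x ahead of the robot, y to its left, z up, the work surface at z = 0. Lengths are in m, angles in degrees, forces in N, time in s.
With the tool pointing down it reaches from about 0.25 to 0.725 m from the base axis. Payload 9.7 kg.
Tool frame: the origin (TCP) lies on the mounting face of the last link; the fingertips stand 173 mm ahead of it and the grasp point (between the pads) lies 155 mm ahead of it; z points along the fingers, y is the line along which they close (so a half turn about z gives the same grasp; the last joint's range is limited). The gripper opens to 85 mm and grips with 20 to 120 N. Pads are 22 mm wide; open, the fingers measure 114 mm over their backs; the gripper's body (76 mm by 85 mm) begins 54 mm behind the grasp point. The pads swing forward as they close: fully open they stand 13 mm farther back than shut.
Start: joints at [-76.604, 4.979, 10.078, 95.1, 0, 90], TCP at [0.127, -0.535, 0.405] pointing down, gripper open.
Joint ranges: [-179.16, 179.16], [-48.56, 103.87], [-65.8, 70.77], [-126.05, 130.52], [-82.76, 87.17], [-180, 180]. Speed limits (degrees/s): [127.2, 127.2, 147.25, 180, 180, 180].

### API

Orientations are given as [roll, pitch, yaw] about the fixed x, y, z axes, in that order (R = Rz(yaw) Ry(pitch) Rx(roll)).
In Python, from workcell import bot, camera, camera_model, outline_of, pinpoint gives the robot as it stands.
- The arm moves only by the tool move_arm, never from a script. Its arguments are lists of equal length, an entry for each row: "jaw": the closure, from 0 (fully open) to 1 (shut); "delta_pos": the shift along the world's x, y, z in m, a list of three; "yaw": the turn about the world's z in rad. In form: {"jaw": [jaw, ...], "delta_pos": [[dx, dy, dz], ...], "yaw": [yaw, ...]}. A call has 1 to 10 rows; each row shifts and turns the commanded pose from where the row before left it; what a row does not reach is not made up. A row lasts 1/12 s, in which the tool goes at most 41.7 mm and 7.16 degrees, less where a joint would pass 70% of its speed; a pose out of reach is approached as far as the arm can. A call with a gripper value outside its range is refused whole. The fingers move at their own pace and stop on an object; "force" is the grip in N (left out, the last holds). Time passes only in rows, so rows that do not move let the fingers close. It gives the time, the measured TCP pose, the force, the opening and the grip force at its end, in the units of the state.
- bot.get_obs(): the state, without advancing time (a new reading comes with each control period).
- camera(name): name is "scene" or "top" or "wrist"; returns the picture (420x560x3 uint8, red, green, blue); there is no depth.
- camera_model(name): a dict with "fx", "fy", "cx", "cy" (pixels), "R" (3x3) and "t" (3): a world point X has camera coordinates R X + t. Camera axes: x right, y down, z forward; pixel columns grow to the right and rows downward; lengths in m; the calibration is good to about 2 mm. A picture is of the moment at which its call begins: read the wrist's pose just before it. camera_model takes no time and is no camera call; for the wrist camera it gives the pose at the moment of the call.
- bot.job_done(): hands the job in; it is judged then, once.
Trained networks look in the newest picture that a camera, given by its name, has taken for a name from the list of things; names that differ only in an ending like _2 or _b are one class to them, and where a whole thing is asked for, a point or a joint stands for the part that bears it (a point fixed in the world has none). Each returns a list of dicts, best first, with "confidence" (0 to 1); they miss things now and then, are a little off and sometimes report something else, mostly with a low value. They report only what shows in the picture. A call takes as long as a camera call. They do not tell look-alikes from the thing itself.
- outline_of(camera, thing): "mask" (420x560 bool, what is visible of it) and "xy" ([column, row] in pixels, amid what is visible of it).
- pinpoint(camera, thing): "xy" ([column, row] in pixels: a listed point, or the origin of a listed thing).
The state is a dict: "time": time; "q": joint angles; "qd": joint speeds; "joint_efforts": joint torques, N m; "ee_pos": TCP position; "tcp_rot": TCP orientation; "wrist_force": force on the tool from outside, world axes, zero at the start; "torque": the same for the moment, N m; "opening": finger opening in m; "grasp_force": force on a finger pad.
Only numpy, scipy, OpenCV 4.12 (cv2) and the standard library are available. Lean on these libraries where they do the work, as an engineer would, in place of code of your own. Each camera call takes 0.05 s, during which the arm holds its last target. There are 200 camera calls.

### The job

Use the turner to lift the brittle cast sugar plaque out of its steel casting bars: slide the blade well under it from the open side, then carry it over and set it down flat and centred on top of the revolving display stand. Never touch the plaque with the gripper, do not drop it or press hard on it, and leave the cutters, the jar and the sugar ornament where they are. Finish with the stand upright on the worktop and the turner laid back down on the worktop, clear of the plaque, the stand and the casting mat.

Things in the scene. Friction and masses are not known exactly. Their poses are not given: they have to be found in the camera images.
- plaque: square amber cast sugar plaque, 72 x 72 x 7 mm, about 55 g, brittle. Origin at the centre of its underside, z up. Lower edge bevelled at 45 degrees, 3 mm high and 3 mm in, all round; flat underside 66 x 66 mm. Loose on the casting mat, sides parallel to the bars, 1 to 4 mm short of the back bar. Glassy: friction on the turner's blade only about 0.2, on everything else about 0.6.
- casting_frame: fixed casting station: dark silicone mat 170 (x) x 140 (y) x 2 mm, on it a U of steel bars 12 x 12 mm, open towards -x. Origin under the mat's centre, z up, +x from open side to back bar. Mat top 2 mm, bar tops 14 mm above the worktop. Side bars' inner faces at y = +/-37.5 mm, running from x = -37 (+y side) and -47 mm to the back bar. A fourth bar lies aside at y = -62 mm.
- back_bar (a point): middle of the back bar's inner face, at the height of the mat's top: x = +53, y = 0, z = 2 mm in the casting frame
- turner: cranked turner, 160 g. Origin in the middle of the black handle's section; x to the blade's tip, z up. Handle 20 mm wide (y), 18 mm tall (z), x = -93 to +27 mm. A stiff neck runs down and forward to the blade's heel at x = +62, z = -48 mm. Laid down, it rests on heel and butt: origin 31 mm up, x axis rising 0.246 rad to the tip.
- turner_heel (a point): underside of the blade's heel, x = +62, z = -48 mm in the turner's frame. From here a flat polished steel blade, 60 wide, 1.5 thick, runs 95 mm forward to its straight tip. By use it is bent at the heel, by an unmeasured 0.05 rad down to 0.11 rad up from parallel to the handle, so the tip may be 5 mm lower or 10 mm higher. It keeps its bend unless the tip is loaded over 8 N.
- stand: loose slim revolving display stand, 0.55 kg: steel foot 94 mm across, thin column, clear acrylic disc 82 mm across and 3 mm thick that turns freely about the column. Origin under the centre of the foot, z up.
- stand_top (a point): centre of the top face of the stand's disc, 131 mm above the worktop
- small_cutter: bystander: tinned ring cutter 38 mm across, 32 mm high; origin under its centre
- large_cutter: bystander: tinned ring cutter 70 mm across, 34 mm high; origin under its centre
- jar: bystander: jar of white granules, 81 mm across, 163 mm high; origin under its centre
- ornament: bystander: basket of pulled sugar ribbons, about 128 x 120 x 93 mm; origin under its centre
Things that resemble listed ones, but are neither listed nor needed, are in the scene too. What is shaped like the stand but yellow is not meant.

How it is judged:
By the outcome, as a careful person would: the job done as asked, in the order asked, and still so for the second after the job is handed in, with the robot touching nothing.
It also fails if it takes over 72 s, if anything falls off the work surface, if the arm or the gripper's body presses on something with over 40 N, if the wrist force passes 120 N, or if a joint passes its speed limit or range.

## Working session

There is one attempt and no reset: what is moved stays moved. The work goes in short steps, Python scripts to look and compute and a tool call to move; the robot and the scene stay as the last step left them, time stands still between calls to the robot, and variables do not carry over. Pictures are saved under pics/ and viewed, at most 10 in all, crops included, and the job is handed in when it is done.

Besides the shell and the picture viewer there is one more tool, called after ">>>" as name(argument=value, ...), one argument or row to a line, values as JSON. move_arm: Moves the arm, as the interface text tells. Its arguments: {"type":"object","properties":{"jaw":{"type":"array"},"delta_pos":{"type":"array"},"yaw":{"type":"array"},"force":{"type":"number"}},"required":["jaw","delta_pos","yaw"]}

```bash
ls; mkdir -p pics; python3 - <<'E'
from workcell import bot,camera,camera_model,outline_of,pinpoint
import cv2,numpy as np
for c in ("scene","top"):
    im=camera(c); cv2.imwrite(f"pics/{c}1.png",im[:,:,::-1])
    m=camera_model(c); print(c,{k:np.round(v,4).tolist() for k,v in m.items()})
    for n in ["plaque","casting_frame","back_bar","turner","turner_heel","stand","stand_top","small_cutter","large_cutter","jar","ornament"]:
        print(c,n,[(np.round(d["xy"]).tolist(),round(d["confidence"],2)) for d in pinpoint(c,n)])
print(bot.get_obs())
E
```

```text
pics
scene {'fx': 487.3193, 'fy': 487.3193, 'cx': 274.6718, 'cy': 202.8206, 'R': [[-0.4722, -0.8814, -0.0102], [-0.6569, 0.3596, -0.6627], [0.5878, -0.3063, -0.7488]], 't': [0.2841, 0.2341, 1.1859]}
scene plaque [([263.0, 178.0], 0.66)]
scene casting_frame [([269.0, 185.0], 0.98), ([147.0, 275.0], 0.56)]
scene back_bar [([251.0, 189.0], 0.61)]
scene turner [([352.0, 141.0], 0.46)]
scene turner_heel []
scene stand [([248.0, 296.0], 0.97), ([176.0, 207.0], 0.66), ([198.0, 269.0], 0.26)]
scene stand_top [([170.0, 174.0], 0.9), ([246.0, 265.0], 0.77), ([349.0, 142.0], 0.55)]
scene small_cutter [([261.0, 233.0], 0.61)]
scene large_cutter [([241.0, 244.0], 0.93)]
scene jar [([148.0, 276.0], 0.93)]
scene ornament [([197.0, 268.0], 0.78)]
top {'fx': 445.3782, 'fy': 445.3782, 'cx': 284.3718, 'cy': 209.3346, 'R': [[-0.023, -0.9997, 0.0033], [-0.995, 0.0226, -0.0976], [0.0975, -0.0056, -0.9952]], 't': [0.1378, 0.3511, 1.2542]}
top plaque [([296.0, 162.0], 0.66)]
top casting_frame [([300.0, 163.0], 0.78), ([296.0, 163.0], 0.48)]
top back_bar [([280.0, 159.0], 0.91), ([244.0, 220.0], 0.69)]
top t
[... 365 characters left out ...]
ment [([202.0, 226.0], 0.93)]
{'time': 1.2, 'q': array([-7.66052862e+01,  4.97942724e+00,  1.00811574e+01,  9.50989981e+01,
       -3.53874016e-05,  8.99985212e+01]), 'qd': array([-0.03961539, -0.01821793,  0.16486414, -0.00482486,  0.000172  ,
        0.03443261]), 'joint_efforts': array([-6.36170789e-04, -5.20102465e+01,  4.64860153e+01,  2.04123244e-03,
        2.09056401e-05,  6.60349514e-06]), 'ee_pos': array([ 0.12741437, -0.53504882,  0.40470546]), 'tcp_rot': array([1.79997268e+02, 3.54579159e-05, 1.33961926e+01]), 'wrist_force': array([ 0.44648584, -0.29345225, -0.0318414 ]), 'torque': array([-0.014563  ,  0.01289289,  0.00189264]), 'grasp_force': 0.0, 'opening': 0.08553148645354608}
```

```bash
python3 - <<'E'
import cv2
a=cv2.imread("pics/scene1.png");cv2.imwrite("pics/s1c.png",cv2.resize(a[90:360,90:450],None,fx=2.2,fy=2.2,interpolation=cv2.INTER_CUBIC))
a=cv2.imread("pics/top1.png");cv2.imwrite("pics/t1c.png",cv2.resize(a[100:340,110:450],None,fx=2.35,fy=2.35,interpolation=cv2.INTER_CUBIC))
E
```

```text
(no output)
```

View pics/s1c.png

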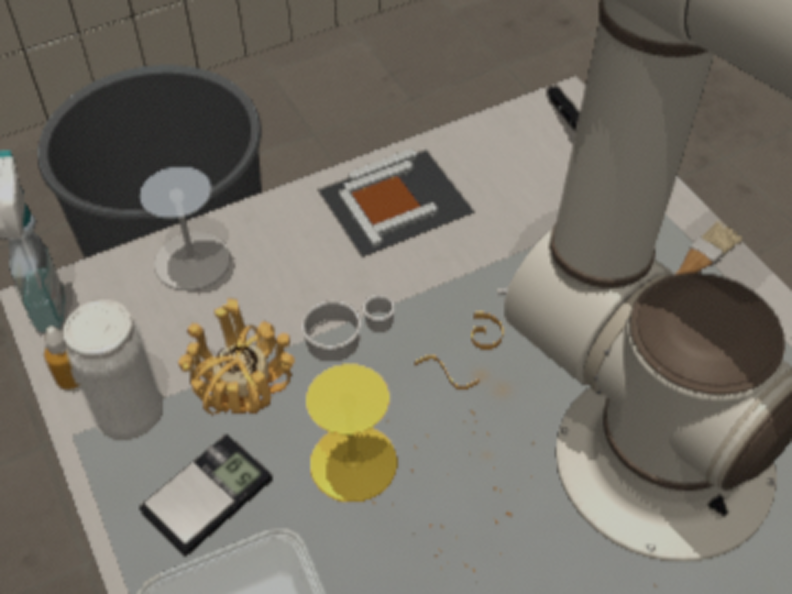

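View pics/t1c.png

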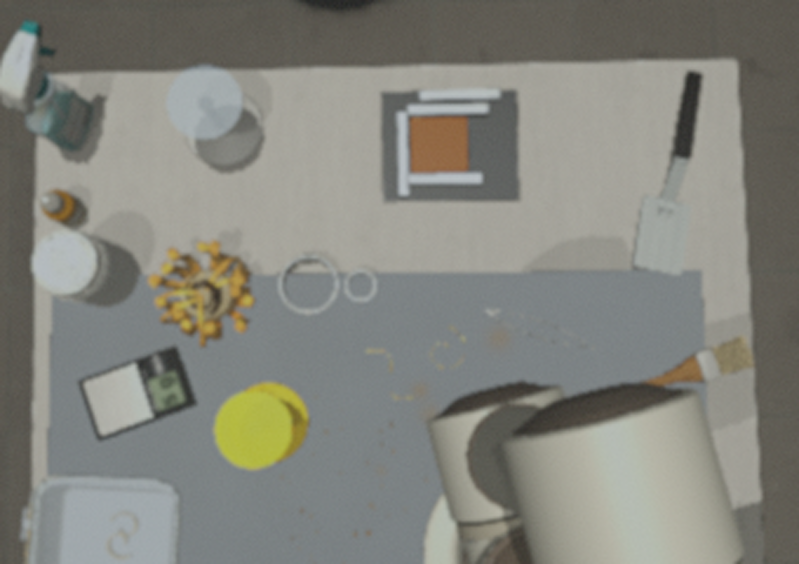

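The scene view shows the clear stand with the jar and ornament in front of it, at crop (185,220), i.e. about (174,190) full frame. The yellow stand at crop (350,430) is the look-alike.

The top view shows:
- **Frame:** mat at crop (450,145), open to the image right (world -y).
- **Turner:** crop (670,180), black handle away from the robot and blade towards it. The brush at (700,365) could be mistaken for it, but has a wooden handle.
- **Stand:** clear disc at crop (205,103). The yellow disc at (254,428) is not it.

Next I measure the geometry.

```bash
cat > h.py <<'E'
from workcell import bot,camera,camera_model,outline_of,pinpoint
import cv2,numpy as np
def ray(m,px,z):
    R=np.array(m["R"]);t=np.array(m["t"]);px=np.atleast_2d(px).astype(float)
    d=np.c_[(px[:,0]-m["cx"])/m["fx"],(px[:,1]-m["cy"])/m["fy"],np.ones(len(px))]@R
    c=-R.T@t
    return c+d*((z-c[2])/d[:,2])[:,None]
def proj(m,X):
    Y=np.atleast_2d(X)@np.array(m["R"]).T+np.array(m["t"])
    return np.c_[m["fx"]*Y[:,0]/Y[:,2]+m["cx"],m["fy"]*Y[:,1]/Y[:,2]+m["cy"]]
def mask(c,n,near=None):
    L=outline_of(c,n)
    if near is not None: L=sorted(L,key=lambda d:np.hypot(*(np.array(d["xy"])-near)))
    return L[0]["mask"] if L else None
def hull(mk):
    cs,_=cv2.findContours(mk.astype(np.uint8),cv2.RETR_EXTERNAL,cv2.CHAIN_APPROX_NONE)
    return max(cs,key=cv2.contourArea)[:,0,:]
def rect(m,mk,z):
    p=ray(m,hull(mk),z)[:,:2]
    r=cv2.minAreaRect((p*1000).astype(np.float32)); return r
E
python3 - <<'E'
from h import *
im=camera("top");m=camera_model("top");hsv=cv2.cvtColor(im,cv2.COLOR_RGB2HSV)
near={"plaque":(296,162),"casting_frame":(300,163),"turner":(395,170),"stand":(204,153)}
for n,z in (("plaque",.009),("casting_frame",.002),("turner",.03),("stand",.13)):
    mk=mask("top",n,near[n]); print(n,None if mk is None else (mk.sum(),rect(m,mk,z)))
# handle black
blk=(im.max(2)<50); blk[:,:390]=0; blk[:125]=0; blk[175:]=0; blk[:,415:]=0
print("handle",blk.sum(),rect(m,blk,.035))
for n,px,z in (("stand_top",(199,146),.131),("back_bar",(280,159),.002),("plaque",(296,162),.002),("heel",(392,188),0),("turner",(401,157),.031)): print(n,ray(m,px,z))
print("edge right",ray(m,[(110+740/2.35,100+200/2.35),(110+755/2.35,100+430/2.35)],0))
print("edge far",ray(m,[(110+100/2.35,100+72/2.35),(110+735/2.35,100+60/2.35)],0))
im=camera("scene");s=camera_model("scene")
print("scene stand_top",ray(s,(170,174),.131),"backbar",ray(s,(251,189),.002),"plaque",ray(s,(263,178),.002))
E
```

```text
plaque (np.int64(536), ((493.763671875, 92.71505737304688), (69.74510192871094, 67.80540466308594), 88.72528839111328))
casting_frame (np.int64(2134), ((495.14874267578125, 77.69461059570312), (169.97207641601562, 139.34474182128906), 88.7308120727539))
turner (np.int64(1051), ((454.6044006347656, -187.85888671875), (59.9653205871582, 253.64068603515625), 80.14732360839844))
stand (np.int64(1236), ((508.34942626953125, 344.7572937011719), (120.05915069580078, 85.26668548583984), 33.754798889160156))
handle 50 ((549.9539794921875, -215.9735870361328), (10.822184562683105, 36.98884201049805), 74.99238586425781)
stand_top [[0.51555116 0.35117519 0.131     ]]
back_bar [[0.50358325 0.13904651 0.002     ]]
plaque [[0.49364746 0.09255977 0.002     ]]
heel [[ 0.41106655 -0.18470582  0.        ]]
turner [[ 0.49548178 -0.20683513  0.031     ]]
edge right [[ 0.41740357 -0.28090865  0.        ]
 [ 0.13555524 -0.2839442   0.        ]]
edge far [[ 0.59708317  0.51181513  0.        ]
 [ 0.59489946 -0.28418472  0.        ]]
scene stand_top [[0.53260452 0.35065723 0.131     ]] backbar [[0.49157504 0.13780345 0.002     ]] plaque [[0.51478303 0.08618942 0.002     ]]
```

>>> move_arm(
  jaw=[0,0,0,0,0,0,0,0,0,0],
  delta_pos=[
    [0.028,0.025,0],
    [0.028,0.025,0],
    [0.028,0.025,0],
    [0.028,0.025,0],
    [0.028,0.025,0],
    [0.028,0.025,0],
    [0.028,0.025,0],
    [0.028,0.025,0],
    [0.028,0.025,0],
    [0.028,0.025,0],
  ],
  yaw=[-0.041,-0.041,-0.041,-0.041,-0.041,-0.041,-0.041,-0.041,-0.041,-0.041],
)

```text
time: 2.33
ee_pos: [0.4084, -0.2835, 0.405]
tcp_rot: [180.0, -0.0, -10.2]
wrist_force: [0.3, -1.2, 0.1]
opening: 0.0855
grasp_force: 0.0
```

>>> move_arm(
  jaw=[0,0,0,0,0],
  delta_pos=[
    [0.027,0.028,-0.02],
    [0.027,0.028,-0.02],
    [0.027,0.028,-0.02],
    [0,0,0],
    [0,0,0],
  ],
  yaw=[0,0,0,0,0],
)

```text
time: 2.75
ee_pos: [0.4853, -0.2035, 0.3461]
tcp_rot: [-180.0, 0.1, -9.9]
wrist_force: [-0.4, -0.3, 0.4]
opening: 0.0853
grasp_force: 0.0
```

```bash
python3 - <<'E'
from h import *
im=camera("wrist");m=camera_model("wrist");cv2.imwrite("pics/w1.png",im[:,:,::-1])
o=bot.get_obs();print(o["time"],o["ee_pos"],o["tcp_rot"]);print(-np.array(m["R"]).T@m["t"],m["R"],m["fx"],m["cx"],m["cy"])
for n in("turner","turner_heel"):print(n,[(d["xy"],d["confidence"]) for d in pinpoint("wrist",n)])
E
```

```text
2.8 [ 0.48475685 -0.20450504  0.34728176] [ 1.79997948e+02  5.72247866e-02 -9.99783506e+00]
[ 0.56093577 -0.21777876  0.31678784] [[-1.73418078e-01 -9.84848107e-01  6.14031513e-04]
 [-9.38245808e-01  1.65401517e-01  3.03870271e-01]
 [-2.99367623e-01  5.21204859e-02 -9.52713221e-01]] 346.7852584007496 280.8750473811111 212.77218851023656
turner [([285.9, 190.1], 0.96)]
turner_heel [([279.5, 253.2], 0.71)]
```

View pics/w1.png

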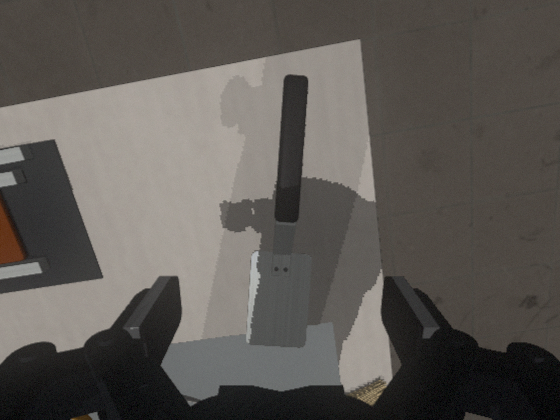

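The wrist picture shows the turner alone between the open fingers. The handle runs from its butt at (295,75) to (288,222), and the blade from about (282,252) to its tip edge at (247..308,345). The casting frame is at left and the table edge at right. Next I fit the pose and the bend.

```bash
python3 - <<'E'
import cv2
a=cv2.imread("pics/w1.png");b=cv2.resize(a[238:358,232:332],None,fx=5,fy=5,interpolation=cv2.INTER_CUBIC)
c=cv2.resize(a[66:231,264:320],None,fx=3.6,fy=3.6,interpolation=cv2.INTER_CUBIC)
import numpy as np
o=np.zeros((600,720,3),np.uint8);o[:600,:500]=b[:600];o[:594,500:701]=c[:594,:201]
cv2.imwrite("pics/w1c.png",o)
E
```

```text
(no output)
```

View pics/w1c.png

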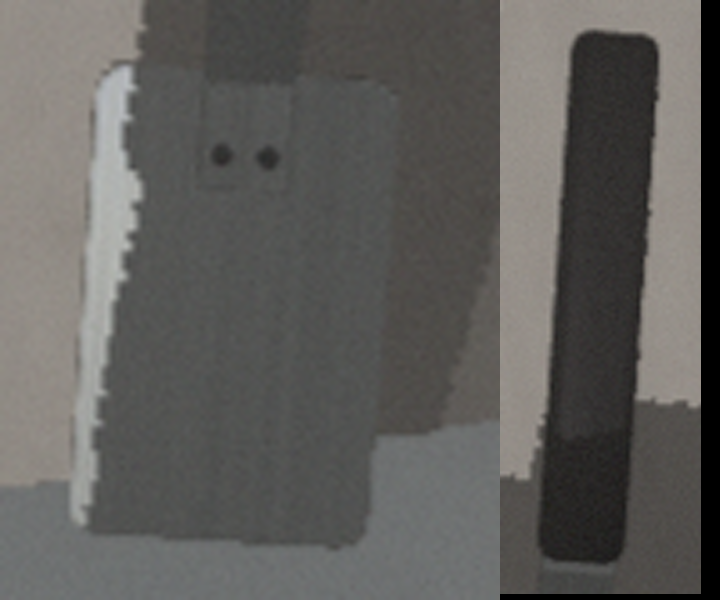

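```bash
cat >> h.py <<'E'
def turner_pts(x,y,z,h,th,b,L):
    # L: list of ('h',x,y,z) handle pts or ('b',s,y) blade top pts; th = pitch up
    out=[]
    for p in L:
        if p[0]=='h': q=np.array(p[1:],float)
        else: q=np.array([62+p[1]*np.cos(b)-1.5*np.sin(b),p[2],-48+p[1]*np.sin(b)+1.5*np.cos(b)])
        q=q/1000
        fx=q[0]*np.cos(th)-q[2]*np.sin(th); fz=q[0]*np.sin(th)+q[2]*np.cos(th)
        out.append([x+fx*np.cos(h)-q[1]*np.sin(h),y+fx*np.sin(h)+q[1]*np.cos(h),z+fz])
    return np.array(out)
E
python3 - <<'E'
from h import *
from scipy.optimize import least_squares
m=camera_model("wrist")
L=[('b',0,0),('b',95,0),('b',47,30),('b',47,-30),('h',-93,0,9),('h',27,0,9)]
P=np.array([(281.4,252.4),(276,345.8),(308.6,298),(249.4,298),(296.2,74.9),(287.1,222.1)])
f=lambda v:(proj(m,turner_pts(v[0],v[1],.031,v[2],.246,v[3],L))-P)
for s in((1,1),):
    r=least_squares(lambda v:np.where(np.abs(f(v))<99,f(v),99).ravel(),[.485,-.2,np.deg2rad(170),.03])
    print(r.x,np.rad2deg(r.x[2]));print(f(r.x).round(1))
E
```

```text
[ 0.49007748 -0.21309509  2.89780974  0.00445916] 166.0322680543885
[[ 0.8 -0.2]
 [ 0.1 -0.5]
 [ 0.4  2.4]
 [-0.2 -1.1]
 [-0.1 -0.4]
 [-0.8  0. ]]
```

>>> move_arm(
  jaw=[0,0,0,0,0,0,0,0],
  delta_pos=[
    [0.005,-0.0085,-0.025],
    [0,0,-0.025],
    [0,0,-0.025],
    [0,0,-0.025],
    [0,0,-0.025],
    [0,0,-0.025],
    [0,0,-0.01],
    [0,0,0],
  ],
  yaw=[-0.05,0,0,0,0,0,0,0],
)

```text
time: 3.57
ee_pos: [0.4884, -0.2142, 0.1859]
tcp_rot: [-180.0, 0.2, -13.1]
wrist_force: [-0.4, 0.3, -0.0]
opening: 0.0853
grasp_force: 0.0
```

>>> move_arm(
  jaw=[1,1,1,1,1,1,1,1],
  delta_pos=[
    [0,0,0],
    [0,0,0],
    [0,0,0],
    [0,0,0],
    [0,0,0],
    [0,0,0],
    [0,0,0],
    [0,0,0],
  ],
  yaw=[0,0,0,0,0,0,0,0],
  force=20,
)

```text
time: 4.23
ee_pos: [0.4898, -0.2135, 0.1883]
tcp_rot: [180.0, -0.1, -13.0]
wrist_force: [-0.9, 0.8, 5.5]
opening: 0.0196
grasp_force: 20.5
```

>>> move_arm(
  jaw=[1,1,1,1,1,1],
  delta_pos=[
    [0,0,0.015],
    [0,0,0.025],
    [0,0,0.03],
    [0,0,0.03],
    [0,0,0],
    [0,0,0],
  ],
  yaw=[0,0,0,0,0,0],
)

```text
time: 4.73
ee_pos: [0.49, -0.2136, 0.289]
tcp_rot: [180.0, -0.2, -13.0]
wrist_force: [-0.3, 0.4, -1.4]
opening: 0.0197
grasp_force: 20.0
```

```bash
python3 - <<'E'
from h import *
im=camera("wrist");m=camera_model("wrist");cv2.imwrite("pics/w2.png",im[:,:,::-1])
o=bot.get_obs();print({k:np.round(v,4) for k,v in o.items() if k not in("q","qd","joint_efforts")})
E
```

```text
{'time': np.float64(4.7833), 'ee_pos': array([ 0.4896, -0.2135,  0.2873]), 'tcp_rot': array([ 1.799955e+02, -1.510000e-02, -1.295590e+01]), 'wrist_force': array([ 0.1188, -0.2362, -1.7433]), 'torque': array([-0.0006, -0.0767,  0.0087]), 'grasp_force': np.float64(19.9627), 'opening': np.float64(0.0199)}
```

View pics/w2.png

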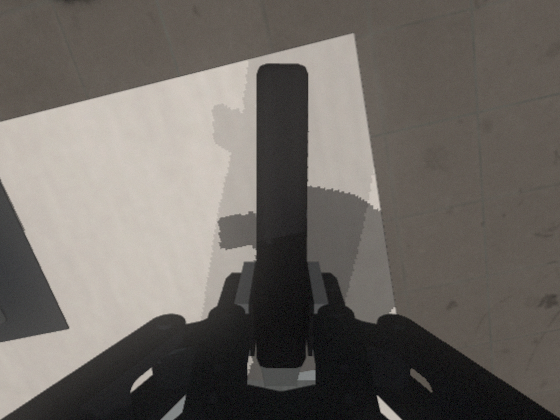

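The handle is held firmly, butt at (282,65) and front end at (282,367). Next I calibrate the grip from this picture and plan the press on the right table edge that re-pitches the turner.

```bash
cat >> h.py <<'E'
import json
from scipy.optimize import least_squares
def tool_pts(m,o,a,c,th,L,b=.004):
    # a: turner origin ahead of the grasp axis along h, c: height above the grasp point (m)
    psi=np.deg2rad(o["tcp_rot"][2]); h=psi+np.pi
    e=o["ee_pos"]
    return proj(m,turner_pts(e[0]+a*np.cos(h),e[1]+a*np.sin(h),e[2]-.155+c,h,th,b,L))
E
python3 - <<'E'
from h import *
m=camera_model("wrist");o=bot.get_obs()
L=[('h',-93,10,9),('h',-93,-10,9),('h',27,0,9)]
P=np.array([(257,65),(308,65),(282,367.)])
print("rows for th=.246",tool_pts(m,o,0,0,.246,L).round(1))
r=least_squares(lambda v:(tool_pts(m,o,v[0],v[1],.246,L)-P)[[0,1,2],[1,1,1]],[0,0]);print(r.x,tool_pts(m,o,*r.x,.246,L).round(1))
r=least_squares(lambda v:(tool_pts(m,o,v[0],0.,v[1],L)-P)[[0,1,2],[1,1,1]],[0,.2]);print(r.x,tool_pts(m,o,r.x[0],0,r.x[1],L).round(1))
a,c=0,0
for th in(.246,0,-.1,-.15): print(th,tool_pts(m,o,0,0,th,L).round(1).tolist())
E
```

```text
rows for th=.246 [[308.2  59.7]
 [253.8  59.7]
 [281.  376.1]]
[ 0.0012055  -0.00623271] [[306.9  65. ]
 [255.1  65. ]
 [281.  367. ]]
[-0.00475986  0.45156088] [[304.9  65. ]
 [257.1  65. ]
 [281.  367. ]]
0.246 [[308.2, 59.7], [253.8, 59.7], [281.0, 376.1]]
0 [[314.0, 48.6], [248.2, 48.6], [281.0, 370.5]]
-0.1 [[316.9, 49.1], [245.4, 49.1], [281.0, 367.1]]
-0.15 [[318.5, 50.8], [243.9, 50.7], [281.0, 365.3]]
```

>>> move_arm(
  jaw=[1,1,1,1,1,1,1,1,1,1],
  delta_pos=[
    [-0.003,-0.009,0],
    [-0.003,-0.009,0],
    [-0.003,-0.009,0],
    [-0.003,-0.009,0],
    [-0.003,-0.009,0],
    [-0.003,-0.009,0],
    [-0.003,-0.009,0],
    [-0.003,-0.009,0],
    [-0.003,-0.009,0],
    [-0.003,-0.009,0],
  ],
  yaw=[0.12,0.12,0.12,0.12,0.12,0.12,0.12,0.12,0.12,0.12],
)

```text
time: 5.62
ee_pos: [0.4591, -0.3037, 0.2853]
tcp_rot: [-179.8, 0.0, 56.1]
wrist_force: [-0.8, -0.0, -2.1]
opening: 0.0198
grasp_force: 20.0
```

>>> move_arm(
  jaw=[1,1,1,1,1,1,1,1,1,1],
  delta_pos=[
    [-0.002,-0.007,-0.01],
    [-0.002,-0.007,-0.01],
    [-0.002,-0.007,-0.01],
    [-0.002,-0.007,-0.01],
    [-0.002,-0.007,-0.01],
    [0,0,-0.015],
    [0,0,-0.01],
    [0,0,-0.01],
    [0,0,0],
    [0,0,0],
  ],
  yaw=[0.12,0.12,0.12,0.12,0.12,0,0,0,0,0],
)

```text
time: 6.45
ee_pos: [0.4494, -0.3381, 0.2017]
tcp_rot: [-179.9, -0.1, 90.2]
wrist_force: [0.7, 0.0, -2.0]
opening: 0.0199
grasp_force: 20.0
```

>>> move_arm(
  jaw=[1,1,1,1,1,1],
  delta_pos=[
    [0,0,-0.005],
    [0,0,-0.005],
    [0,0,-0.004],
    [0,0,-0.003],
    [0,0,-0.003],
    [0,0,0],
  ],
  yaw=[0,0,0,0,0,0],
)

```text
time: 6.95
ee_pos: [0.4496, -0.3385, 0.1822]
tcp_rot: [-180.0, 0.0, 90.2]
wrist_force: [-0.2, -1.6, 0.2]
opening: 0.0196
grasp_force: 20.0
```

>>> move_arm(
  jaw=[1,1,1,1,1,1,1,1,1],
  delta_pos=[
    [0,0,-0.003],
    [0,0,-0.003],
    [0,0,-0.003],
    [0,0,-0.003],
    [0,0,-0.003],
    [0,0,-0.003],
    [0,0,-0.003],
    [0,0,0],
    [0,0,0],
  ],
  yaw=[0,0,0,0,0,0,0,0,0],
)

```text
time: 7.7
ee_pos: [0.4495, -0.3384, 0.1612]
tcp_rot: [-180.0, -0.0, 90.2]
wrist_force: [-0.3, -1.1, -1.0]
opening: 0.0194
grasp_force: 19.9
```

```bash
python3 - <<'E'
from h import *
im=camera("wrist");m=camera_model("wrist");cv2.imwrite("pics/w3.png",im[:,:,::-1])
g=im.max(2); o=bot.get_obs(); print(o["ee_pos"],o["wrist_force"],o["torque"])
for r in range(40,110,6):
    c=np.where(g[r,200:370]<50)[0]; print(r,len(c) and (c.min()+200,c.max()+200))
L=[('h',-93,10,9),('h',-93,-10,9),('h',27,0,9)]
for th in(.246,.1,0,-.1): print(th,tool_pts(m,o,0.001,-.005,th,L).round(1).tolist())
E
```

```text
[ 0.44944474 -0.33830372  0.16119191] [ 0.30455669 -0.03634183 -2.28506249] [0.04678225 0.01653898 0.03686381]
40 0
46 0
52 0
58 0
64 0
70 0
76 (np.int64(251), np.int64(251))
82 0
88 0
94 0
100 0
106 0
0.246 [[307.6, 65.0], [255.3, 65.0], [281.3, 369.4]]
0.1 [[310.5, 57.7], [252.4, 57.7], [281.3, 366.9]]
0 [[312.8, 55.5], [250.2, 55.5], [281.3, 364.3]]
-0.1 [[315.4, 56.5], [247.6, 56.5], [281.3, 361.2]]
```

View pics/w3.png

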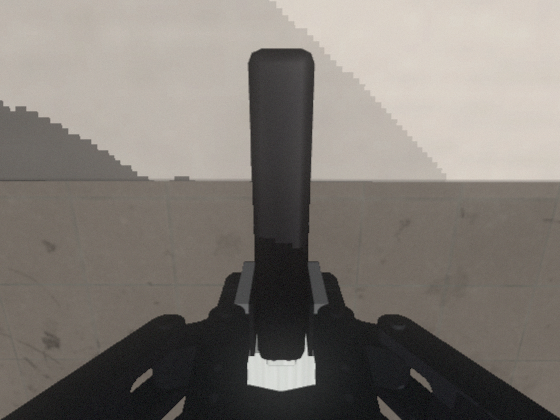

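The press worked: the butt now appears 65 px wide (249..314), so the handle pitch is about -0.05 to -0.08 rad. Next I tighten the grip and fly over the frame and stand to see them from above.

>>> move_arm(
  jaw=[1,1,1,1,1,1,1,1,1,1],
  delta_pos=[
    [0,0,0],
    [0,0,0.01],
    [0,0,0.03],
    [0,0,0.035],
    [0,0.015,0.035],
    [0.005,0.025,0.03],
    [0.005,0.025,0.03],
    [0.005,0.025,0.03],
    [0.005,0.03,0.02],
    [0.005,0.03,0.02],
  ],
  yaw=[0,0,0,0,0,0,0,0,0,0],
  force=120,
)

```text
time: 8.58
ee_pos: [0.4742, -0.1872, 0.404]
tcp_rot: [179.9, 0.0, 90.1]
wrist_force: [0.6, 0.2, -0.9]
opening: 0.0179
grasp_force: 117.6
```

>>> move_arm(
  jaw=[1,1,1,1,1,1,1,1,1,1],
  delta_pos=[
    [0.005,0.035,0.015],
    [0.005,0.035,0.015],
    [0.005,0.035,0.01],
    [0.005,0.035,0.01],
    [0.005,0.035,0],
    [0,0.035,0],
    [0,0.035,0],
    [0,0.035,0],
    [0,0.035,0],
    [0,0.01,0],
  ],
  yaw=[0,0,0,0,0,0,0,0,0,0],
)

```text
time: 9.42
ee_pos: [0.4989, 0.1402, 0.4519]
tcp_rot: [-180.0, -0.1, 90.3]
wrist_force: [-0.7, -0.0, -2.4]
opening: 0.0179
grasp_force: 117.6
```

>>> move_arm(
  jaw=[1,1,1],
  delta_pos=[
    [0,0,0],
    [0,0,0],
    [0,0,0],
  ],
  yaw=[0,0,0],
)

```text
time: 9.67
ee_pos: [0.4995, 0.1358, 0.4519]
tcp_rot: [180.0, 0.0, 90.1]
wrist_force: [0.4, 0.3, -0.8]
opening: 0.0176
grasp_force: 117.6
```

```bash
python3 - <<'E'
from h import *
o=bot.get_obs();print(o["time"],o["ee_pos"],o["tcp_rot"],o["wrist_force"])
im=camera("wrist");m=camera_model("wrist");cv2.imwrite("pics/w4.png",im[:,:,::-1])
for n,z in(("plaque",.002),("back_bar",.002),("casting_frame",0),("stand",0),("stand_top",.131)):
    for d in pinpoint("wrist",n): print(n,np.round(d["xy"]),round(d["confidence"],2),ray(m,d["xy"],z).round(4))
hsv=cv2.cvtColor(im,cv2.COLOR_RGB2HSV)
am=((hsv[:,:,0]<16)&(hsv[:,:,1]>150)&(hsv[:,:,2]>60)).astype(np.uint8)
n,l,s,c=cv2.connectedComponentsWithStats(am)
for i in range(1,n):
    if s[i,4]>300: print("amber",s[i],c[i],rect(m,l==i,.009))
E
```

```text
9.6667 [0.49946397 0.1357592  0.45185924] [1.79992902e+02 1.42878573e-02 9.01475546e+01] [ 0.36306151  0.28282259 -0.82007986]
```

View pics/w4.png

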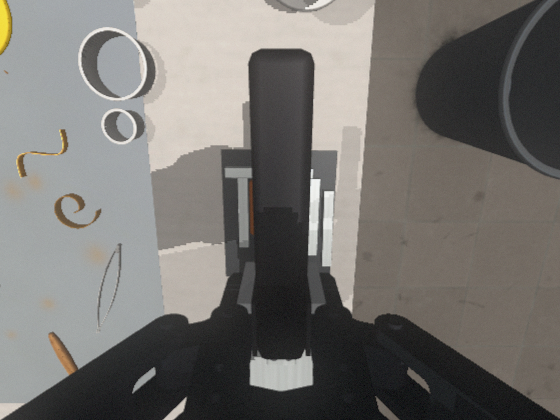

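The frame shows behind the handle: mat corners at (222,151) and (336,150), back bar at rows 168..178. The stand foot only just shows at the top (300,5).

```bash
python3 - <<'E'
from h import *
m=camera_model("wrist");im=cv2.imread("pics/w4.png")[:,:,::-1]
print(-np.array(m["R"]).T@m["t"])
print("mat corners",ray(m,[(222,151),(336,150)],.002)[:,:2].round(4).tolist())
g=im.astype(int).sum(2)/3
for c in(232,243): print("col",c,g[140:190,c].astype(int).tolist())
for r in(190,220,240): print("row",r,g[r,215:255].astype(int).tolist(),g[r,305:350].astype(int).tolist())
E
```

```text
[0.49941852 0.21336731 0.42123376]
mat corners [[0.4287, 0.1577], [0.5656, 0.1591]]
col 232 [205, 202, 200, 201, 199, 198, 200, 185, 179, 113, 73, 70, 69, 73, 68, 69, 70, 70, 73, 70, 69, 62, 72, 68, 67, 68, 84, 90, 146, 157, 154, 155, 153, 154, 152, 153, 154, 128, 81, 67, 62, 64, 63, 66, 65, 61, 61, 67, 60, 63]
col 243 [161, 162, 161, 159, 160, 161, 163, 139, 132, 97, 73, 63, 69, 66, 65, 65, 65, 66, 66, 67, 69, 65, 66, 68, 68, 66, 79, 85, 141, 152, 152, 151, 152, 153, 152, 150, 149, 131, 137, 143, 147, 148, 141, 143, 142, 142, 144, 143, 143, 145]
row 190 [131, 125, 130, 131, 129, 131, 130, 98, 68, 62, 60, 64, 65, 67, 64, 61, 60, 62, 63, 61, 62, 60, 73, 130, 147, 145, 143, 143, 143, 145, 144, 146, 113, 66, 56, 65, 63, 55, 40, 42] [50, 56, 53, 51, 48, 208, 240, 238, 237, 235, 234, 238, 239, 239, 181, 99, 102, 84, 88, 95, 91, 91, 95, 95, 95, 95, 92, 97, 102, 110, 176, 202, 186, 178, 177, 180, 181, 179, 177, 180, 178, 177, 179, 179, 179]
row 220 [128, 127, 130, 131, 130, 130, 129, 130, 105, 74, 63, 61, 64, 66, 61, 60, 61, 60, 60, 61, 60, 57, 60, 99, 134, 145, 142, 141, 138, 139, 142, 144, 138, 101, 60, 57, 63, 63, 53, 35] [51, 50, 53, 50, 175, 217, 213, 211, 209, 212, 213, 214, 210, 149, 95, 78, 65, 83, 173, 226, 232, 231, 228, 228, 231, 230, 221, 181, 174, 194, 199, 201, 186, 180, 179, 177, 179, 176, 180, 179, 177, 178, 178, 181, 178]
row 240 [127, 128, 129, 127, 126, 128, 127, 127, 129, 100, 65, 62, 60, 58, 60, 63, 62, 71, 80, 81, 80, 63, 60, 47, 120, 141, 143, 129, 121, 122, 124, 123, 126, 102, 62, 53, 51, 48, 47, 43] [43, 44, 44, 133, 190, 205, 201, 200, 203, 206, 205, 200, 144, 83, 85, 83, 75, 91, 185, 211, 205, 204, 204, 207, 210, 207, 208, 194, 179, 179, 179, 178, 176, 177, 179, 179, 177, 179, 181, 180, 178, 179, 179, 179, 177]
```

```bash
python3 - <<'E'
from h import *
m=camera_model("wrist")
print("mat left",ray(m,[(222.2,190),(223.4,220),(224.2,240)],.002)[:,:2].round(4).tolist())
print("mat right",ray(m,[(335,190)],.002)[:,:2].round(4).tolist())
print("Lbar outer,inner",ray(m,[(237.7,190),(247.2,190),(238,220),(248.2,220),(238.7,240),(248,240)],.014)[:,:2].round(4).tolist())
print("Rbar outer",ray(m,[(319,190),(318,220),(317,240)],.014)[:,:2].round(4).tolist())
print("4th bar",ray(m,[(323.3,220),(332.3,220),(323.2,240),(332.3,240)],.014)[:,:2].round(4).tolist())
print("back mat edge",ray(m,[(232,149.2),(243,149.2)],.002)[:,:2].round(4).tolist())
print("back bar far/near",ray(m,[(232,167.6),(232,177.5),(243,167.6)],.014)[:,:2].round(4).tolist())
E
```

```text
mat left [[0.4266, 0.1095], [0.4262, 0.0701], [0.4259, 0.0427]]
mat right [[0.5668, 0.1098]]
Lbar outer,inner [[0.4474, 0.1125], [0.4589, 0.1126], [0.4464, 0.0743], [0.4591, 0.0743], [0.4463, 0.0476], [0.4581, 0.0476]]
Rbar outer [[0.5455, 0.1127], [0.5457, 0.0745], [0.5453, 0.0478]]
4th bar [[0.5522, 0.0745], [0.5634, 0.0745], [0.5531, 0.0478], [0.5646, 0.0478]]
back mat edge [[0.4408, 0.1598], [0.454, 0.1599]]
back bar far/near [[0.4416, 0.1398], [0.4412, 0.1279], [0.4547, 0.1398]]
```

>>> move_arm(
  jaw=[1,1,1,1,1,1,1],
  delta_pos=[
    [-0.02,0.03,0],
    [-0.02,0.03,0],
    [-0.02,0.03,0],
    [-0.02,0.03,0],
    [0,0,0],
    [0,0,0],
    [0,0,0],
  ],
  yaw=[0,0,0,0,0,0,0],
)

```text
time: 10.55
ee_pos: [0.4197, 0.2563, 0.4516]
tcp_rot: [180.0, 0.0, 90.2]
wrist_force: [-0.7, -0.4, -1.2]
opening: 0.0178
grasp_force: 117.8
```

```bash
python3 - <<'E'
from h import *
o=bot.get_obs();print(o["time"],o["ee_pos"])
im=camera("wrist");m=camera_model("wrist");cv2.imwrite("pics/w5.png",im[:,:,::-1])
for n,z in(("stand",0),("stand_top",.131)):
    for d in pinpoint("wrist",n): print(n,np.round(d["xy"]),round(d["confidence"],2),ray(m,d["xy"],z).round(4))
E
```

```text
10.55 [0.41967295 0.25627564 0.45159236]
stand [374.  83.] 0.92 [[0.5261 0.355  0.    ]]
stand [ 62. 128.] 0.92 [[0.1603 0.3034 0.    ]]
stand [338. 267.] 0.67 [[0.4968 0.1239 0.    ]]
stand_top [416.  77.] 0.82 [[0.5248 0.3525 0.131 ]]
```

View pics/w5.png

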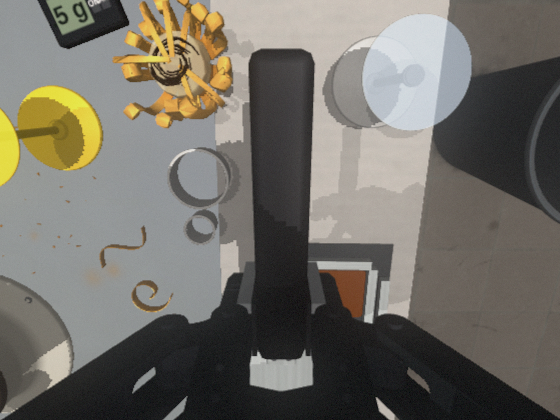

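The clear disc spans columns 362..471 and rows 13..130. The foot is at (374,83), beside the ornament but well clear of it. The frame's back shows at (350,290).

```bash
python3 - <<'E'
from h import *
m=camera_model("wrist");t=np.linspace(0,2*np.pi,361)
def f(v):
    p=proj(m,np.c_[v[0]+.041*np.cos(t),v[1]+.041*np.sin(t),0*t+v[2]])
    return [p[:,0].min()-362,p[:,0].max()-471,p[:,1].min()-13,p[:,1].max()-130]
r=least_squares(lambda v:f([v[0],v[1],.131]),[.525,.352]);print(r.x,np.round(r.fun,1))
im=cv2.imread("pics/w5.png")[:,:,::-1]
# frame from this view: mat/back edges near col 350
g=im.astype(int).sum(2)//3
print(g[235:275,330].tolist());print(g[285,312:400].tolist())
E
```

```text
[0.52525922 0.35447771] [ 1.4 -1.4  1.6 -2. ]
[167, 163, 161, 164, 163, 164, 163, 163, 102, 69, 72, 75, 69, 71, 69, 69, 70, 68, 73, 71, 67, 71, 71, 79, 82, 80, 150, 185, 185, 182, 181, 184, 182, 179, 129, 83, 75, 77, 72, 58]
[68, 71, 68, 71, 69, 68, 71, 69, 68, 63, 48, 31, 35, 34, 37, 33, 33, 37, 35, 39, 31, 38, 40, 39, 54, 70, 76, 77, 76, 76, 75, 79, 79, 74, 76, 75, 79, 77, 79, 77, 76, 78, 75, 75, 81, 76, 78, 79, 79, 79, 80, 77, 69, 69, 75, 136, 175, 180, 177, 172, 174, 179, 180, 179, 128, 59, 67, 73, 82, 158, 182, 178, 173, 170, 177, 179, 180, 167, 160, 161, 163, 164, 164, 161, 163, 160, 160, 161]
```

>>> move_arm(
  jaw=[1,1,1,1,1,1,1,1,1,1],
  delta_pos=[
    [0.007,-0.01,0],
    [0.007,-0.01,0],
    [0.007,-0.014,0],
    [0.007,-0.014,0],
    [0.007,-0.014,0],
    [0.007,-0.014,0],
    [0.007,-0.014,0],
    [0.007,-0.014,0],
    [0.007,-0.014,0],
    [0.007,-0.014,0],
  ],
  yaw=[-0.117,-0.117,-0.117,-0.117,-0.117,-0.117,-0.117,-0.117,-0.117,-0.117],
)

```text
time: 11.53
ee_pos: [0.4902, 0.1227, 0.4515]
tcp_rot: [180.0, 0.0, 22.7]
wrist_force: [0.1, 1.0, -1.1]
opening: 0.0176
grasp_force: 117.9
```

>>> move_arm(
  jaw=[1,1,1,1,1,1,1,1,1,1],
  delta_pos=[
    [0,-0.014,0],
    [0,-0.014,0],
    [0,-0.014,0],
    [0,-0.014,0],
    [0,-0.014,0],
    [0,-0.014,0],
    [0,-0.014,0],
    [0,-0.014,0],
    [0,-0.016,0],
    [0,-0.016,0],
  ],
  yaw=[-0.117,-0.117,-0.117,-0.117,-0.117,-0.117,-0.117,-0.117,-0.117,-0.117],
)

```text
time: 12.37
ee_pos: [0.4514, -0.2315, 0.4498]
tcp_rot: [-171.7, 0.1, -28.9]
wrist_force: [1.3, -0.0, -1.5]
opening: 0.0179
grasp_force: 117.9
```

>>> move_arm(
  jaw=[1,1,1,1,1,1,1,1,1,1],
  delta_pos=[
    [0.003,-0.016,-0.02],
    [0,-0.016,-0.025],
    [0,-0.016,-0.025],
    [0,-0.016,-0.025],
    [0,-0.016,-0.025],
    [0,-0.016,-0.025],
    [0,-0.014,-0.02],
    [0,0,-0.02],
    [0,0,0],
    [0,0,0],
  ],
  yaw=[-0.117,-0.117,-0.117,-0.117,-0.117,-0.117,-0.118,0,0,0],
)

```text
time: 13.2
ee_pos: [0.3137, -0.4811, 0.2599]
tcp_rot: [-164.2, 0.4, -59.9]
wrist_force: [-0.2, 0.2, -0.1]
opening: 0.0179
grasp_force: 118.0
```

```bash
python3 - <<'E'
from workcell import bot
o=bot.get_obs();print({k:o[k].round(3) for k in("q","qd","ee_pos","tcp_rot","wrist_force")})
E
```

```text
{'q': array([-59.92 ,   8.119,  -2.961,  79.346,  15.793, 179.931]), 'qd': array([ 2.207, -1.794,  2.355,  0.72 ,  0.254,  0.029]), 'ee_pos': array([ 0.314, -0.481,  0.26 ]), 'tcp_rot': array([-164.207,    0.406,  -59.854]), 'wrist_force': array([-0.225,  0.169, -0.055])}
```

The last joint hit its range, so q6 = q1 + 180° - yaw, and the tool tilted. I turn back the other way.

>>> move_arm(
  jaw=[1,1,1,1,1,1,1,1,1,1],
  delta_pos=[
    [0.01,0.01,0.02],
    [0.01,0.02,0.02],
    [0.01,0.02,0.02],
    [0.015,0.025,0.02],
    [0.015,0.025,0.02],
    [0.015,0.025,0.02],
    [0.015,0.025,0.02],
    [0.015,0.025,0],
    [0.015,0.025,0],
    [0.015,0.025,0],
  ],
  yaw=[0.1,0.1,0.1,0.1,0.1,0.1,0.1,0.1,0.1,0.1],
)

```text
time: 14.03
ee_pos: [0.4506, -0.2532, 0.4037]
tcp_rot: [-164.3, 0.0, -2.0]
wrist_force: [0.4, -0.5, -2.3]
opening: 0.0179
grasp_force: 118.0
```

```bash
python3 - <<'E'
from workcell import bot
o=bot.get_obs();print({k:o[k].round(3) for k in("q","qd","ee_pos","tcp_rot","wrist_force")})
E
```

```text
{'q': array([-32.219,   5.075,   9.445, 102.437,  13.482, 148.874]), 'qd': array([ 39.563,   4.551,   3.765,   6.727,  -4.045, -29.534]), 'ee_pos': array([ 0.451, -0.253,  0.404]), 'tcp_rot': array([-1.64327e+02,  4.60000e-02, -2.04200e+00]), 'wrist_force': array([ 0.364, -0.455, -2.309])}
```

Tilt is q5 = +15°. Pushing the yaw against the opposite q6 limit should undo it, so I turn up there, high and clear.

>>> move_arm(
  jaw=[1,1,1,1,1,1,1,1,1,1],
  delta_pos=[
    [0,0,0.005],
    [0,0,0.005],
    [0,0,0.005],
    [0,0,0.005],
    [0,0,0],
    [0,0,0],
    [0,0,0],
    [0,0,0],
    [0,0,0],
    [0,0,0],
  ],
  yaw=[0.12,0.12,0.12,0.12,0.12,0.12,0.12,0.12,0.12,0.12],
)

```text
time: 14.87
ee_pos: [0.4501, -0.2545, 0.423]
tcp_rot: [-164.4, 0.3, 66.8]
wrist_force: [-0.2, -0.3, -1.2]
opening: 0.0177
grasp_force: 118.2
```

>>> move_arm(
  jaw=[1,1,1,1,1,1,1,1,1,1],
  delta_pos=[
    [0,0,0],
    [0,0,0],
    [0,0,0],
    [0,0,0],
    [0,0,0],
    [0,0,0],
    [0,0,0],
    [0,0,0],
    [0,0,0],
    [0,0,0],
  ],
  yaw=[0.12,0.12,0.12,0.12,0.12,0.12,0.12,0.12,0.12,0.12],
)

```text
time: 15.7
ee_pos: [0.45, -0.2544, 0.423]
tcp_rot: [-164.3, 0.4, 135.5]
wrist_force: [-0.4, 0.5, -2.4]
opening: 0.0182
grasp_force: 118.2
```

>>> move_arm(
  jaw=[1,1,1,1,1,1,1,1,1,1],
  delta_pos=[
    [0,0,0],
    [0,0,0],
    [0,0,0],
    [0,0,0],
    [0,0,0],
    [0,0,0],
    [0,0,0],
    [0,0,0],
    [0,0,0],
    [0,0,0],
  ],
  yaw=[0.12,0.12,0.12,0.12,0.12,0.12,0.12,0.12,0.12,0.12],
)

```text
time: 16.53
ee_pos: [0.4498, -0.2543, 0.4232]
tcp_rot: [-164.1, 0.4, -155.7]
wrist_force: [-0.7, -0.5, -2.1]
opening: 0.0177
grasp_force: 118.2
```

>>> move_arm(
  jaw=[1,1,1,1,1,1,1,1,1,1],
  delta_pos=[
    [0,0,0],
    [0,0,0],
    [0,0,0],
    [0,0,0],
    [0,0,0],
    [0,0,0],
    [0,0,0],
    [0,0,0],
    [0,0,0],
    [0,0,0],
  ],
  yaw=[0.12,0.12,0.12,0.12,0.12,0.12,0.12,0.12,0.12,0.12],
)

```text
time: 17.37
ee_pos: [0.4498, -0.2543, 0.4233]
tcp_rot: [-164.0, 0.2, -87.0]
wrist_force: [1.1, -0.4, -1.6]
opening: 0.018
grasp_force: 118.2
```

```bash
python3 - <<'E'
from workcell import bot
o=bot.get_obs();print({k:o[k].round(3) for k in("q","qd","ee_pos","tcp_rot","wrist_force")})
E
```

```text
{'q': array([ -31.442,   -7.254,   -0.784,   83.29 ,    9.087, -123.404]), 'qd': array([ -4.333,   7.573,   7.4  ,  12.48 ,  20.172, -84.787]), 'ee_pos': array([ 0.45 , -0.254,  0.423]), 'tcp_rot': array([-1.64037e+02,  1.63000e-01, -8.69630e+01]), 'wrist_force': array([ 1.074, -0.391, -1.637])}
```

>>> move_arm(
  jaw=[1,1,1,1,1,1,1,1,1,1],
  delta_pos=[
    [0,0,0],
    [0,0,0],
    [0,0,0],
    [0,0,0],
    [0,0,0],
    [0,0,0],
    [0,0,0],
    [0,0,0],
    [0,0,0],
    [0,0,0],
  ],
  yaw=[0.12,0.12,0.12,0.12,0.12,0.12,0.12,0.12,0.12,0.12],
)

```text
time: 18.2
ee_pos: [0.4799, -0.1868, 0.4245]
tcp_rot: [-167.1, 0.2, -24.1]
wrist_force: [1.2, 0.5, -2.1]
opening: 0.0177
grasp_force: 118.1
```

>>> move_arm(
  jaw=[1,1,1,1,1],
  delta_pos=[
    [0,0,0],
    [0,0,0],
    [0,0,0],
    [0,0,0],
    [0,0,0],
  ],
  yaw=[0.12,0.12,0.12,0.12,0],
)

```text
time: 18.62
ee_pos: [0.5079, -0.0424, 0.4277]
tcp_rot: [-172.4, 0.3, -6.5]
wrist_force: [0.8, 0.2, -2.2]
opening: 0.0178
grasp_force: 118.2
```

```bash
python3 - <<'E'
from workcell import bot
o=bot.get_obs();print({k:o[k].round(3) for k in("q","qd","ee_pos","tcp_rot","wrist_force")})
E
```

```text
{'q': array([-6.4300e+00,  1.0600e-01,  7.4940e+00,  9.7648e+01,  7.5900e+00,
       -1.7995e+02]), 'qd': array([-4.955e+00,  5.300e-02, -3.500e-02, -3.320e-01,  2.240e-01,
       -1.000e-03]), 'ee_pos': array([ 0.508, -0.042,  0.428]), 'tcp_rot': array([-172.41 ,    0.267,   -6.479]), 'wrist_force': array([ 0.793,  0.225, -2.231])}
```

>>> move_arm(
  jaw=[1,1,1,1,1,1,1],
  delta_pos=[
    [0,0,0],
    [0,0,0],
    [0,0,0],
    [0,0,0],
    [0,0,0],
    [0,0,0],
    [0,0,0],
  ],
  yaw=[0.12,0.12,0.12,0.12,0.12,0,0],
)

```text
time: 19.2
ee_pos: [0.4866, 0.1292, 0.4285]
tcp_rot: [-179.3, 0.4, 14.7]
wrist_force: [0.8, -1.2, -0.9]
opening: 0.0179
grasp_force: 118.4
```

>>> move_arm(
  jaw=[1,1,1],
  delta_pos=[
    [0,0,0],
    [0,0,0],
    [0,0,0],
  ],
  yaw=[0.06,0,0],
)

```text
time: 19.45
ee_pos: [0.4825, 0.1436, 0.4276]
tcp_rot: [-179.9, 0.5, 16.5]
wrist_force: [1.6, 0.0, -1.1]
opening: 0.0176
grasp_force: 118.4
```

```bash
python3 - <<'E'
from workcell import bot
o=bot.get_obs();print({k:o[k].round(3) for k in("q","qd","ee_pos","tcp_rot","wrist_force")})
E
```

```text
{'q': array([ 1.65610e+01, -5.41000e-01,  6.94900e+00,  9.80020e+01,
        5.20000e-02, -1.79946e+02]), 'qd': array([-1.11 ,  0.203, -0.214, -0.197,  0.01 , -0.014]), 'ee_pos': array([0.483, 0.144, 0.428]), 'tcp_rot': array([-179.948,    0.512,   16.507]), 'wrist_force': array([ 1.57,  0.01, -1.11])}
```

>>> move_arm(
  jaw=[1,1,1,1,1,1,1,1,1,1],
  delta_pos=[
    [0,-0.017,0],
    [0,-0.017,0],
    [0,-0.017,0],
    [0,-0.017,0],
    [0,-0.017,0],
    [0,-0.017,0],
    [0,-0.017,0],
    [0,-0.017,0],
    [0,-0.017,0],
    [0,-0.017,0],
  ],
  yaw=[-0.117,-0.117,-0.117,-0.117,-0.117,-0.117,-0.117,-0.117,-0.117,-0.117],
)

```text
time: 20.28
ee_pos: [0.4824, -0.0282, 0.4272]
tcp_rot: [-179.9, 0.6, -51.0]
wrist_force: [0.0, 0.2, -1.3]
opening: 0.018
grasp_force: 118.4
```

>>> move_arm(
  jaw=[1,1,1,1,1,1,1,1,1,1],
  delta_pos=[
    [0,-0.017,0],
    [0,-0.017,0],
    [0,-0.017,0],
    [0,-0.017,-0.02],
    [0,-0.017,-0.03],
    [0,-0.017,-0.03],
    [0,0,-0.03],
    [0,0,-0.03],
    [0,0,-0.02],
    [0,0,0],
  ],
  yaw=[-0.117,-0.117,-0.117,-0.117,-0.117,-0.117,0,0,0,0],
)

```text
time: 21.12
ee_pos: [0.4812, -0.1292, 0.2626]
tcp_rot: [179.7, 0.7, -90.9]
wrist_force: [-0.8, -0.2, -1.6]
opening: 0.0176
grasp_force: 118.3
```

```bash
python3 - <<'E'
from workcell import bot
o=bot.get_obs();print({k:o[k].round(3) for k in("q","ee_pos","tcp_rot","wrist_force","torque")})
E
```

```text
{'q': array([ -15.16 ,   -2.203,  -12.955,   79.706,    0.591, -104.273]), 'ee_pos': array([ 0.481, -0.129,  0.263]), 'tcp_rot': array([179.702,   0.686, -90.892]), 'wrist_force': array([-0.843, -0.225, -1.608]), 'torque': array([-0.079,  0.068,  0.014])}
```

>>> move_arm(
  jaw=[1,1,1,1,1,1],
  delta_pos=[
    [0.006,0,-0.008],
    [0.006,0,-0.008],
    [0,0,-0.008],
    [0,0,0],
    [0,0,0],
    [0,0,0],
  ],
  yaw=[0,0,0,0,0,0],
)

```text
time: 21.62
ee_pos: [0.4949, -0.1282, 0.2431]
tcp_rot: [-179.9, 0.6, -90.7]
wrist_force: [-0.6, -0.2, -1.3]
opening: 0.0177
grasp_force: 118.4
```

```bash
python3 - <<'E'
from h import *
o=bot.get_obs();print({k:o[k].round(4) for k in("ee_pos","tcp_rot","wrist_force","torque")})
t=camera("top");s=camera("scene");w=camera("wrist")
o=np.zeros((600,800,3),np.uint8)
o[:330,:400]=cv2.resize(t[120:230,240:373],(400,330),interpolation=cv2.INTER_CUBIC)
o[:330,400:]=cv2.resize(s[120:230,200:333],(400,330),interpolation=cv2.INTER_CUBIC)
o[330:,:360]=cv2.resize(w,(360,270))
cv2.imwrite("pics/c6.png",o[:,:,::-1]);cv2.imwrite("pics/w6.png",w[:,:,::-1])
E
```

```text
{'ee_pos': array([ 0.4949, -0.1282,  0.2431]), 'tcp_rot': array([-179.9293,    0.5852,  -90.725 ]), 'wrist_force': array([-0.605 , -0.2073, -1.3383]), 'torque': array([-0.0668, -0.0343, -0.0031])}
```

View pics/c6.png

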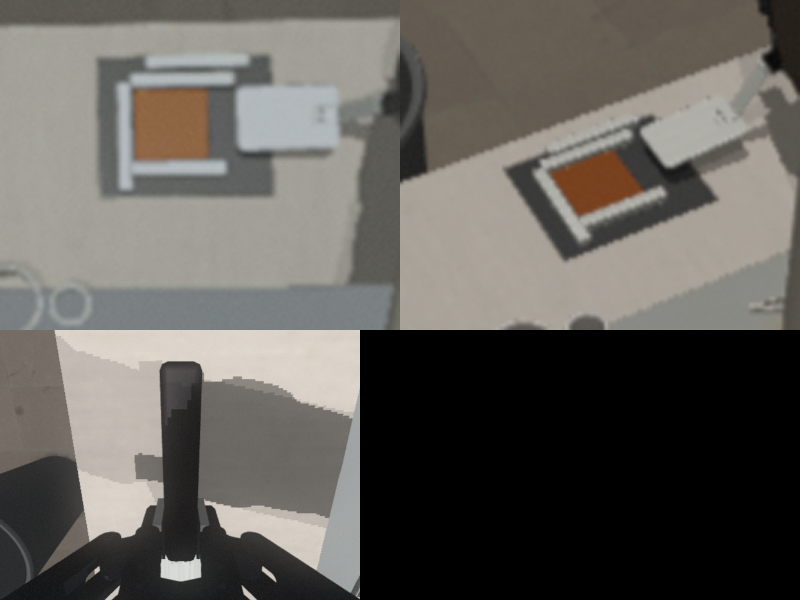

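Both views show the blade lined up in front of the opening, over the mat, with its tip about 10 mm short of the plaque. Next I locate the tip and plaque edge numerically.

```bash
python3 - <<'E'
from h import *
t=camera_model("top")
f=lambda x,y:(240+x/3.0075,120+y/3)
for n,p,z in(("tip mid",f(236,118.5),.025),("blade far",f(290,85),.027),("blade near",f(290,152),.027),("plaque near edge",f(208,124),.009),("plaque far edge",f(134,124),.009),("pl upper",f(170,88),.009),("pl lower",f(170,160.5),.009),("bar up inner",f(180,85),.014),("bar low inner",f(180,161.5),.014)): print(n,ray(t,p,z).round(4))
w=cv2.imread("pics/w6.png");g=w.max(2)
print([ (r,[int(x) for x in np.where(g[r,225:340]<70)[0][[0,-1]]+225]) for r in(70,80,90,100) ])
print(g[40:60,281].tolist())
m=camera_model("wrist");o=bot.get_obs();L=[('h',-93,10,9),('h',-93,-10,9),('h',27,0,9)]
for th in(0,-.05,-.1): print(th,tool_pts(m,o,0.001,-.005,th,L).round(1).tolist())
E
```

```text
tip mid [[0.4948 0.0287 0.025 ]]
blade far [[ 0.5257 -0.0236  0.027 ]]
blade near [[ 0.4608 -0.0214  0.027 ]]
plaque near edge [[0.4933 0.0545 0.009 ]]
plaque far edge [[0.4949 0.126  0.009 ]]
pl upper [[0.5296 0.0903 0.009 ]]
pl lower [[0.4584 0.0921 0.009 ]]
bar up inner [[0.5312 0.0808 0.014 ]]
bar low inner [[0.4563 0.0828 0.014 ]]
[(70, [249, 313]), (80, [250, 313]), (90, [250, 313]), (100, [250, 312])]
[222, 221, 221, 221, 221, 221, 219, 220, 158, 85, 60, 62, 59, 64, 61, 66, 68, 69, 71, 71]
0 [[313.0, 48.8], [249.5, 48.8], [281.1, 360.4]]
-0.05 [[314.3, 48.7], [248.2, 48.7], [281.1, 358.9]]
-0.1 [[315.6, 49.6], [246.8, 49.6], [281.1, 357.3]]
```

>>> move_arm(
  jaw=[1,1,1,1,1,1,1,1,1],
  delta_pos=[
    [-0.001,0,-0.006],
    [0,0,-0.006],
    [0,0,-0.005],
    [0,0,-0.001],
    [0,0,-0.001],
    [0,0,-0.001],
    [0,0,-0.001],
    [0,0,0],
    [0,0,0],
  ],
  yaw=[0,0,0,0,0,0,0,0,0],
)

```text
time: 22.52
ee_pos: [0.4938, -0.1282, 0.2216]
tcp_rot: [-180.0, 0.6, -90.7]
wrist_force: [0.1, -0.4, -1.5]
opening: 0.0178
grasp_force: 118.4
```

No contact yet; I continue slowly.

>>> move_arm(
  jaw=[1,1,1,1,1,1],
  delta_pos=[
    [0,0,-0.001],
    [0,0,-0.001],
    [0,0,-0.001],
    [0,0,-0.001],
    [0,0,0],
    [0,0,0],
  ],
  yaw=[0,0,0,0,0,0],
)

```text
time: 23.02
ee_pos: [0.4938, -0.1283, 0.2179]
tcp_rot: [-179.9, 0.6, -90.7]
wrist_force: [-0.8, -0.8, 2.8]
opening: 0.0179
grasp_force: 118.9
```

>>> move_arm(
  jaw=[1,1,1,1,1],
  delta_pos=[
    [0,0,-0.001],
    [0,0,-0.001],
    [0,0,-0.001],
    [0,0,0],
    [0,0,0],
  ],
  yaw=[0,0,0,0,0],
)

```text
time: 23.43
ee_pos: [0.4939, -0.1283, 0.2151]
tcp_rot: [-179.9, 0.6, -90.7]
wrist_force: [-0.0, -1.7, 6.7]
opening: 0.0178
grasp_force: 119.6
```

```bash
python3 - <<'E'
from h import *
L=[]
o=bot.get_obs();print({k:o[k].round(4) for k in("ee_pos","wrist_force","torque")})
F=o["wrist_force"];T=o["torque"]
# contact: subtract free (-1.45 N, Tx -0.072)
print("lever along y (tip=0.154, heel=0.06):",(T[0]+.072+ (0.22*(F[1]+.3))*-1)/(F[2]+1.45),(T[0]+.072+ (0.22*(F[1]+.3)))/(F[2]+1.45),(T[0]+.072)/(F[2]+1.45))
E
```

```text
{'ee_pos': array([ 0.4939, -0.1283,  0.2151]), 'wrist_force': array([-0.0148, -1.6581,  6.6986]), 'torque': array([ 0.7682,  0.1387, -0.0038])}
lever along y (tip=0.154, heel=0.06): 0.13978108085987626 0.06644552498106075 0.10311330292046851
```

>>> move_arm(
  jaw=[1,1,1],
  delta_pos=[
    [0,0,0.003],
    [0,0,0],
    [0,0,0],
  ],
  yaw=[0,0,0],
)

```text
time: 23.68
ee_pos: [0.4937, -0.1282, 0.2175]
tcp_rot: [-180.0, 0.6, -90.7]
wrist_force: [-0.1, -0.7, 2.9]
opening: 0.0177
grasp_force: 118.9
```

```bash
python3 - <<'E'
from h import *
o=bot.get_obs();print({k:o[k].round(4) for k in("ee_pos","wrist_force","torque")})
E
```

```text
{'ee_pos': array([ 0.4937, -0.1282,  0.2175]), 'wrist_force': array([-0.0614, -0.6586,  2.9388]), 'torque': array([ 0.3585, -0.0808, -0.0698])}
```

Tip contact confirmed: the blade is pitched about 3.7° tip down. I ease to light contact and slide in.

>>> move_arm(
  jaw=[1,1,1,1,1,1,1,1],
  delta_pos=[
    [0,0,0.0015],
    [0,0.006,0],
    [0,0.006,0],
    [0,0.005,0],
    [0,0.005,0],
    [0.0005,0.005,0],
    [0,0.004,0],
    [0,0,0],
  ],
  yaw=[0,0,0,0,0,0,0,0],
)

```text
time: 24.35
ee_pos: [0.4942, -0.0964, 0.219]
tcp_rot: [-180.0, 0.6, -90.7]
wrist_force: [-0.2, -0.4, -0.1]
opening: 0.0179
grasp_force: 118.8
```

```bash
python3 - <<'E'
from h import *
o=bot.get_obs();print({k:o[k].round(4) for k in("ee_pos","wrist_force","torque")})
t=camera("top");cv2.imwrite("pics/t7.png",t[:,:,::-1])
hsv=cv2.cvtColor(t,cv2.COLOR_RGB2HSV);m=camera_model("top")
am=(hsv[:,:,0]<16)&(hsv[:,:,1]>130)&(hsv[:,:,2]>60);am[:,:270]=0;am[:,340:]=0;am[:140]=0;am[185:]=0
print(am.sum(),rect(m,am,.009))
# before
t0=cv2.imread("pics/top1.png")[:,:,::-1];hsv=cv2.cvtColor(t0,cv2.COLOR_RGB2HSV)
am=(hsv[:,:,0]<16)&(hsv[:,:,1]>130)&(hsv[:,:,2]>60);am[:,:270]=0;am[:,340:]=0;am[:140]=0;am[185:]=0
print(am.sum(),rect(m,am,.009))
E
```

```text
{'ee_pos': array([ 0.4942, -0.0964,  0.219 ]), 'wrist_force': array([-0.2062, -0.3509, -0.0997]), 'torque': array([ 0.1788, -0.0056,  0.001 ])}
356 ((496.7336120605469, 94.06487274169922), (61.12178039550781, 61.98323059082031), 88.6726303100586)
468 ((496.7008972167969, 92.5974349975586), (64.0552978515625, 61.937313079833984), 88.71611022949219)
```

>>> move_arm(
  jaw=[1,1,1,1,1,1,1],
  delta_pos=[
    [0,0.004,0],
    [0,0.004,0],
    [0,0.004,0],
    [0,0.004,0],
    [0,0.004,0],
    [0,0,0],
    [0,0,0],
  ],
  yaw=[0,0,0,0,0,0,0],
)

```text
time: 24.98
ee_pos: [0.4942, -0.0769, 0.219]
tcp_rot: [-180.0, 0.6, -90.7]
wrist_force: [0.3, 1.0, -1.7]
opening: 0.0178
grasp_force: 118.7
```

```bash
python3 - <<'E'
from h import *
o=bot.get_obs();print({k:o[k].round(4) for k in("ee_pos","wrist_force","torque")})
t=camera("top");s=camera("scene")
o=np.zeros((600,800,3),np.uint8)
o[:600,:400]=cv2.resize(t[130:220,270:330],(400,600),interpolation=cv2.INTER_CUBIC)
o[:600,400:]=cv2.resize(s[150:225,240:290],(400,600),interpolation=cv2.INTER_CUBIC)
cv2.imwrite("pics/c7.png",o[:,:,::-1])
E
```

```text
{'ee_pos': array([ 0.4942, -0.0769,  0.219 ]), 'wrist_force': array([ 0.2912,  0.9591, -1.6542]), 'torque': array([ 0.1499,  0.0259, -0.0078])}
```

View pics/c7.png

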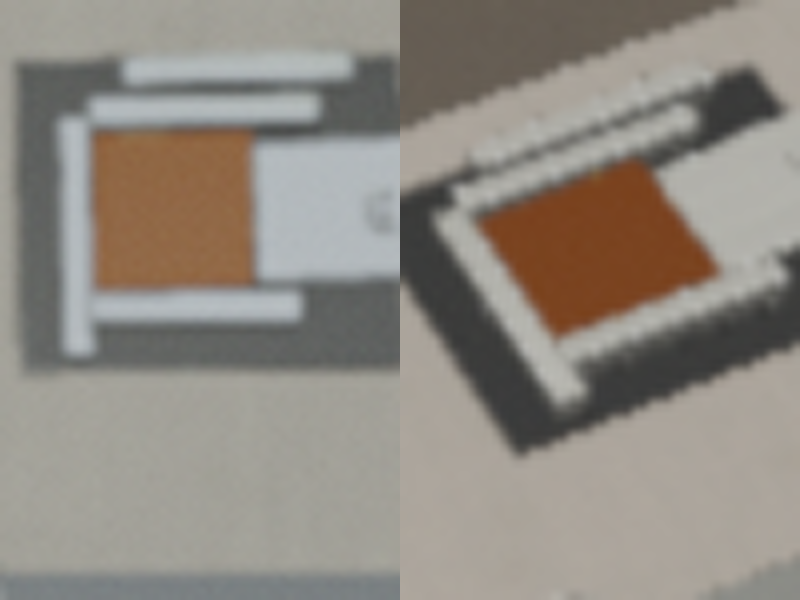

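The plaque sits against the back bar and the blade is 24 mm under it, squarely. I continue.

>>> move_arm(
  jaw=[1,1,1,1,1,1,1,1,1,1],
  delta_pos=[
    [0,0.004,0],
    [0,0.004,0],
    [0,0.004,0],
    [0,0.004,0],
    [0.0005,0.004,0],
    [0,0.004,0],
    [0,0.004,0],
    [0,0.004,0],
    [0,0,0],
    [0,0,0],
  ],
  yaw=[0,0,0,0,0,0,0,0,0,0],
)

```text
time: 25.92
ee_pos: [0.4947, -0.0449, 0.219]
tcp_rot: [-180.0, 0.6, -90.7]
wrist_force: [-0.1, 0.5, -1.0]
opening: 0.0181
grasp_force: 118.7
```

```bash
python3 - <<'E'
from h import *
o=bot.get_obs();print({k:o[k].round(4) for k in("ee_pos","wrist_force","torque")})
E
```

```text
{'ee_pos': array([ 0.4947, -0.0449,  0.219 ]), 'wrist_force': array([-0.1328,  0.4947, -1.005 ]), 'torque': array([ 0.2732, -0.0023, -0.0142])}
```

>>> move_arm(
  jaw=[1,1,1,1,1,1,1,1,1,1],
  delta_pos=[
    [0,0,0.001],
    [0,0,0.002],
    [0,0,0.003],
    [0,-0.0005,0.004],
    [0,-0.0005,0.004],
    [0,0,0.004],
    [0,0,0.004],
    [0,0,0.003],
    [0,0,0.002],
    [0,0,0.001],
  ],
  yaw=[0,0,0,0,0,0,0,0,0,0],
)

```text
time: 26.75
ee_pos: [0.4948, -0.0462, 0.2474]
tcp_rot: [-179.9, 0.6, -90.7]
wrist_force: [0.7, 0.4, -2.4]
opening: 0.0177
grasp_force: 118.5
```

```bash
python3 - <<'E'
from h import *
o=bot.get_obs();print({k:o[k].round(4) for k in("ee_pos","wrist_force","torque")})
t=camera("top");s=camera("scene")
o=np.zeros((600,800,3),np.uint8)
o[:600,:400]=cv2.resize(t[130:220,270:330],(400,600),interpolation=cv2.INTER_CUBIC)
o[:600,400:]=cv2.resize(s[130:220,240:300],(400,600),interpolation=cv2.INTER_CUBIC)
cv2.imwrite("pics/c8.png",o[:,:,::-1])
E
```

```text
{'ee_pos': array([ 0.4948, -0.0462,  0.2474]), 'wrist_force': array([ 0.6531,  0.3874, -2.3502]), 'torque': array([-0.1171, -0.0066, -0.0383])}
```

View pics/c8.png

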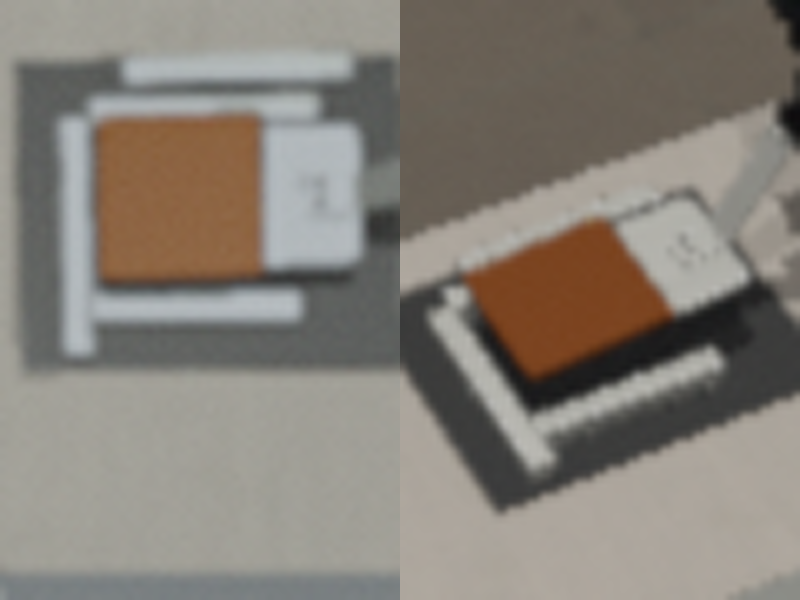

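The plaque is up, lying squarely on the blade with about 54 mm supported. That used up my pictures, so I go on numerically.

>>> move_arm(
  jaw=[1,1,1,1,1,1,1,1,1,1],
  delta_pos=[
    [0,0,0.002],
    [0,0,0.004],
    [0,0,0.007],
    [0,0,0.01],
    [0,0,0.012],
    [0,0,0.013],
    [0,0,0.013],
    [0,0,0.013],
    [0,0,0.013],
    [0,0,0.013],
  ],
  yaw=[0,0,0,0,0,0,0,0,0,0],
)

```text
time: 27.68
ee_pos: [0.4946, -0.0462, 0.3491]
tcp_rot: [-179.9, 0.6, -90.7]
wrist_force: [0.1, 0.1, -2.2]
opening: 0.018
grasp_force: 118.4
```

>>> move_arm(
  jaw=[1,1,1,1,1,1,1,1,1,1],
  delta_pos=[
    [0,0,0.012],
    [0,0,0.01],
    [0,0,0.008],
    [0,0,0.006],
    [0,0,0.004],
    [0,0,0.002],
    [0,0,0.001],
    [0,0.002,0],
    [0,0.004,0],
    [0.001,0.006,0],
  ],
  yaw=[0,0,0,0,0,0,0,0,0,0],
)

```text
time: 28.52
ee_pos: [0.4956, -0.034, 0.3896]
tcp_rot: [180.0, 0.6, -90.8]
wrist_force: [-0.0, 0.6, -2.7]
opening: 0.018
grasp_force: 118.4
```

>>> move_arm(
  jaw=[1,1,1,1,1,1,1,1,1,1],
  delta_pos=[
    [0.001,0.008,0],
    [0.002,0.01,0],
    [0.002,0.012,0],
    [0.002,0.014,0],
    [0.002,0.014,0],
    [0.002,0.014,0],
    [0.002,0.014,0],
    [0.002,0.014,0],
    [0.002,0.014,0],
    [0.002,0.014,0],
  ],
  yaw=[0,0,0,0,0,0,0,0,0,0],
)

```text
time: 29.35
ee_pos: [0.5147, 0.0957, 0.3899]
tcp_rot: [-180.0, 0.6, -90.7]
wrist_force: [0.2, 0.5, -1.5]
opening: 0.0179
grasp_force: 118.4
```

>>> move_arm(
  jaw=[1,1,1,1,1,1,1,1,1,1],
  delta_pos=[
    [0.002,0.014,0],
    [0.002,0.014,0],
    [0.002,0.012,0],
    [0.001,0.01,0],
    [0.001,0.008,0],
    [0,0.006,0],
    [0,0.004,0],
    [0,0.002,0],
    [0,0.001,0],
    [0,0,0],
  ],
  yaw=[0,0,0,0,0,0,0,0,0,0],
)

```text
time: 30.18
ee_pos: [0.5227, 0.1646, 0.3901]
tcp_rot: [-180.0, 0.6, -90.7]
wrist_force: [0.1, 0.3, -1.8]
opening: 0.0178
grasp_force: 118.4
```

```bash
cat >> h.py <<'E'
def amber(c,z,box=None):
    im=camera(c);hsv=cv2.cvtColor(im,cv2.COLOR_RGB2HSV);m=camera_model(c)
    am=((hsv[:,:,0]<16)&(hsv[:,:,1]>110)&(hsv[:,:,2]>50)).astype(np.uint8)
    n,l,s,ce=cv2.connectedComponentsWithStats(am)
    out=[]
    for i in range(1,n):
        if s[i,4]>150: out.append((s[i].tolist(),ce[i].round(1).tolist(),ray(m,ce[i],z).round(4)[0,:2].tolist(),rect(m,l==i,z)))
    return out
E
python3 - <<'E'
from h import *
o=bot.get_obs();print(o["time"],{k:o[k].round(4) for k in("ee_pos","tcp_rot","wrist_force","torque")})
z=o["ee_pos"][2]-.2185+.0015+.002+.007
for c in("top","scene"):
    for a in amber(c,z): print(c,a)
    for n,zz in(("stand_top",.131),("plaque",z-.007)):
        for d in pinpoint(c,n): print(c,n,np.round(d["xy"]),round(d["confidence"],2),ray(camera_model(c),d["xy"],zz).round(4))
E
```

```text
30.1833 {'ee_pos': array([0.5227, 0.1646, 0.3901]), 'tcp_rot': array([-179.9557,    0.5938,  -90.7497]), 'wrist_force': array([ 0.0886,  0.2879, -1.8373]), 'torque': array([-0.1488,  0.0259, -0.0192])}
top ([201, 124, 27, 28, 709], [214.5, 137.8], [0.523, 0.3025], ((523.7117309570312, 303.88653564453125), (65.6517333984375, 69.62532043457031), 89.40037536621094))
top stand_top [218. 281.] 0.9 [[0.1637 0.3047 0.131 ]]
top stand_top [199. 147.] 0.67 [[0.5137 0.3501 0.131 ]]
top plaque [214. 140.] 0.93 [[0.5198 0.3059 0.1751]]
top plaque [153. 219.] 0.5 [[0.3219 0.4577 0.1751]]
scene ([169, 143, 34, 27, 549], [185.7, 156.2], [0.5222, 0.3022], ((522.762939453125, 300.8977966308594), (75.85672760009766, 75.1268081665039), 3.981497287750244))
scene stand_top [244. 267.] 0.8 [[0.1725 0.3073 0.131 ]]
scene stand_top [170. 176.] 0.68 [[0.5278 0.3535 0.131 ]]
scene plaque [186. 156.] 0.82 [[0.5291 0.2993 0.1751]]
```

>>> move_arm(
  jaw=[1,1,1,1,1,1,1,1,1,1],
  delta_pos=[
    [0,0.002,0],
    [0.0005,0.004,0],
    [0,0.006,0],
    [0.0005,0.008,0],
    [0,0.009,0],
    [0.0005,0.009,0],
    [0,0.008,0],
    [0,0.006,0],
    [0,0.004,0],
    [0,0.002,0],
  ],
  yaw=[0,0,0,0,0,0,0,0,0,0],
)

```text
time: 31.32
ee_pos: [0.5242, 0.2236, 0.3899]
tcp_rot: [-180.0, 0.6, -90.7]
wrist_force: [-0.1, 0.2, -1.9]
opening: 0.018
grasp_force: 118.4
```

>>> move_arm(
  jaw=[1,1,1,1,1,1,1,1,1,1],
  delta_pos=[
    [0,0,-0.002],
    [0,0,-0.004],
    [0,0,-0.006],
    [0,0,-0.006],
    [0,0,-0.006],
    [0,0,-0.005],
    [0,0,-0.004],
    [0,0,-0.002],
    [0,0,0],
    [0,0,0],
  ],
  yaw=[0,0,0,0,0,0,0,0,0,0],
)

```text
time: 32.15
ee_pos: [0.5242, 0.2228, 0.3551]
tcp_rot: [-180.0, 0.6, -90.7]
wrist_force: [0.8, -0.0, -2.0]
opening: 0.018
grasp_force: 118.4
```

```bash
python3 - <<'E'
from h import *
o=bot.get_obs();print(o["time"],{k:o[k].round(4) for k in("ee_pos","tcp_rot","wrist_force","torque")})
z=o["ee_pos"][2]-.2185+.0015+.002+.007
for c in("top","scene"):
    for a in amber(c,z): print(c,a)
# disc visible in scene: print outline extents
for c in("top","scene"):
    L=outline_of(c,"stand")
    for d in L:
        ys,xs=np.where(d["mask"]); print(c,round(d["confidence"],2),xs.min(),xs.max(),ys.min(),ys.max())
E
```

```text
32.15 {'ee_pos': array([0.5242, 0.2228, 0.3551]), 'tcp_rot': array([-179.9536,    0.5979,  -90.7392]), 'wrist_force': array([ 0.7602, -0.0278, -1.9796]), 'torque': array([-0.1667,  0.0227,  0.0123])}
top ([182, 128, 25, 27, 642], [194.0, 140.9], [0.5252, 0.361], ((525.2658081054688, 360.9994201660156), (62.46976089477539, 68.41017150878906), 89.96430206298828))
scene ([150, 160, 34, 27, 537], [166.3, 172.9], [0.5246, 0.3608], ((524.891845703125, 359.6806640625), (76.3907470703125, 73.32927703857422), 1.1064993143081665))
top 0.97 201 241 263 299
top 0.27 123 168 198 230
scene 0.62 160 194 176 221
```

>>> move_arm(
  jaw=[1,1,1,1,1,1],
  delta_pos=[
    [0,0,-0.001],
    [0,0,-0.001],
    [0,0,-0.001],
    [0,0,-0.001],
    [0,0,0],
    [0,0,0],
  ],
  yaw=[0,0,0,0,0,0],
)

```text
time: 32.85
ee_pos: [0.5242, 0.2228, 0.3509]
tcp_rot: [-180.0, 0.6, -90.7]
wrist_force: [0.3, 0.5, -2.1]
opening: 0.0179
grasp_force: 118.4
```

>>> move_arm(
  jaw=[1,1,1,1,1],
  delta_pos=[
    [0,0,-0.001],
    [0,0,-0.0005],
    [0,0,0],
    [0,0,0],
    [0,0,0],
  ],
  yaw=[0,0,0,0,0],
)

```text
time: 33.27
ee_pos: [0.5242, 0.2228, 0.3495]
tcp_rot: [-180.0, 0.6, -90.7]
wrist_force: [-0.2, 0.5, -2.7]
opening: 0.0178
grasp_force: 118.4
```

```bash
python3 - <<'E'
from h import *
o=bot.get_obs();print(o["time"],{k:o[k].round(4) for k in("ee_pos","wrist_force","torque")})
E
```

```text
33.2667 {'ee_pos': array([0.5242, 0.2228, 0.3495]), 'wrist_force': array([-0.2391,  0.4551, -2.6523]), 'torque': array([-0.1578,  0.0336, -0.0229])}
```

>>> move_arm(
  jaw=[1,1,1,1],
  delta_pos=[
    [0,0,-0.0007],
    [0,0,-0.0005],
    [0,0,0],
    [0,0,0],
  ],
  yaw=[0,0,0,0],
)

```text
time: 33.6
ee_pos: [0.5242, 0.2228, 0.3485]
tcp_rot: [-179.9, 0.6, -90.7]
wrist_force: [0.3, 0.1, -0.7]
opening: 0.0181
grasp_force: 118.5
```

```bash
python3 - <<'E'
from h import *
o=bot.get_obs();print(o["time"],{k:o[k].round(4) for k in("ee_pos","wrist_force","torque")})
E
```

```text
33.6 {'ee_pos': array([0.5242, 0.2228, 0.3485]), 'wrist_force': array([ 0.2659,  0.1335, -0.651 ]), 'torque': array([ 0.0328,  0.032 , -0.0074])}
```

>>> move_arm(
  jaw=[1,1,1,1],
  delta_pos=[
    [0,0,-0.0006],
    [0,0,-0.0004],
    [0,0,0],
    [0,0,0],
  ],
  yaw=[0,0,0,0],
)

```text
time: 33.93
ee_pos: [0.5242, 0.2228, 0.3475]
tcp_rot: [-179.9, 0.6, -90.7]
wrist_force: [-0.4, -0.6, 1.9]
opening: 0.0182
grasp_force: 118.6
```

```bash
python3 - <<'E'
from h import *
o=bot.get_obs();print(o["time"],{k:o[k].round(4) for k in("ee_pos","wrist_force","torque")})
E
```

```text
33.9333 {'ee_pos': array([0.5242, 0.2228, 0.3475]), 'wrist_force': array([-0.4131, -0.6325,  1.8821]), 'torque': array([0.152 , 0.0217, 0.0057])}
```

The tip rests lightly on the disc. I ease off 1 mm and withdraw the blade briskly.

>>> move_arm(
  jaw=[1,1,1,1,1,1,1],
  delta_pos=[
    [0,0,0.001],
    [0,0,0],
    [-0.0005,-0.0415,0],
    [-0.0005,-0.0415,0],
    [-0.0005,-0.0415,0],
    [0,-0.01,0],
    [0,0,0],
  ],
  yaw=[0,0,0,0,0,0,0],
)

```text
time: 34.52
ee_pos: [0.5226, 0.0857, 0.3483]
tcp_rot: [-180.0, 0.6, -90.9]
wrist_force: [-0.1, 0.6, -2.1]
opening: 0.0181
grasp_force: 118.4
```

```bash
python3 - <<'E'
from h import *
o=bot.get_obs();print(o["time"],{k:o[k].round(4) for k in("ee_pos","tcp_rot","wrist_force","torque")})
for c in("top","scene"):
    for a in amber(c,.138): print(c,a)
    im=camera(c);cv2.imwrite(f"pics/{c}9.png",im[:,:,::-1])
    for n,zz in(("stand_top",.131),("stand",0),("plaque",.131)):
        for d in pinpoint(c,n): print(c,n,np.round(d["xy"]),round(d["confidence"],2),ray(camera_model(c),d["xy"],zz).round(4))
E
```

```text
34.5167 {'ee_pos': array([0.5226, 0.0857, 0.3483]), 'tcp_rot': array([-179.9706,    0.5571,  -90.9442]), 'wrist_force': array([-0.1157,  0.6495, -2.1042]), 'torque': array([-0.0673, -0.0129, -0.0043])}
top ([182, 129, 26, 27, 667], [194.5, 141.9], [0.5249, 0.3616], ((524.7872314453125, 361.6806335449219), (65.57349395751953, 70.27934265136719), 89.6510238647461))
top stand_top [203. 147.] 0.97 [[0.5116 0.3415 0.131 ]]
top stand_top [215. 280.] 0.9 [[0.1656 0.3111 0.131 ]]
top stand_top [298. 137.] 0.23 [[0.5342 0.0887 0.131 ]]
top stand [224. 279.] 0.86 [[0.1605 0.3067 0.    ]]
top stand [203. 155.] 0.68 [[0.5215 0.364  0.    ]]
top plaque [194. 141.] 0.6 [[0.5285 0.3638 0.131 ]]
scene ([151, 163, 34, 26, 537], [166.9, 175.3], [0.5246, 0.3608], ((524.5244750976562, 360.15753173828125), (72.33221435546875, 75.19892883300781), 89.39274597167969))
scene stand_top [171. 176.] 0.84 [[0.5236 0.352  0.131 ]]
scene stand_top [248. 269.] 0.63 [[0.164 0.3   0.131]]
scene stand [250. 299.] 0.95 [[0.1646 0.3022 0.    ]]
scene plaque [171. 179.] 0.69 [[0.5155 0.355  0.131 ]]
scene plaque [199. 264.] 0.43 [[0.2276 0.3938 0.131 ]]
```

The blade slid out cleanly and the plaque stayed put at y = 0.361, about 6 mm beyond the disc centre. I check its centring with the wrist camera from above.

>>> move_arm(
  jaw=[1,1,1,1,1,1,1,1,1,1],
  delta_pos=[
    [0,0,0.025],
    [0,0,0.035],
    [0,0,0.035],
    [-0.004,0.006,0.007],
    [-0.004,0.007,0],
    [-0.004,0.007,0],
    [-0.004,0.007,0],
    [-0.004,0.007,0],
    [-0.004,0.007,0],
    [-0.004,0.007,0],
  ],
  yaw=[0,0,-0.116,-0.116,-0.116,-0.116,-0.116,-0.116,-0.116,-0.116],
)

```text
time: 35.85
ee_pos: [0.4945, 0.1369, 0.4503]
tcp_rot: [-180.0, 0.6, -144.2]
wrist_force: [-0.4, 0.5, -2.3]
opening: 0.0179
grasp_force: 118.5
```

>>> move_arm(
  jaw=[1,1,1,1,1,1,1,1,1,1],
  delta_pos=[
    [-0.004,0.007,0],
    [-0.004,0.007,0],
    [-0.004,0.007,0],
    [-0.004,0.007,0],
    [-0.004,0.007,0],
    [-0.004,0.007,0],
    [-0.004,0.007,0],
    [-0.004,0.007,0],
    [-0.004,0.007,0],
    [-0.004,0.007,0],
  ],
  yaw=[-0.116,-0.116,-0.116,-0.116,-0.116,-0.116,-0.116,-0.116,-0.116,-0.116],
)

```text
time: 36.68
ee_pos: [0.4544, 0.2069, 0.4503]
tcp_rot: [-180.0, 0.6, 149.3]
wrist_force: [0.2, 0.3, -1.2]
opening: 0.0178
grasp_force: 118.5
```

>>> move_arm(
  jaw=[1,1,1,1,1,1,1,1,1,1],
  delta_pos=[
    [-0.004,0.007,0],
    [-0.004,0.007,0],
    [-0.004,0.007,0],
    [-0.004,0.007,0],
    [-0.004,0.007,0],
    [-0.004,0.007,0],
    [-0.004,0.007,0],
    [-0.004,0.007,0],
    [0,0,0],
    [0,0,0],
  ],
  yaw=[-0.116,-0.116,-0.116,-0.116,-0.116,-0.116,-0.116,-0.116,0,0],
)

```text
time: 37.52
ee_pos: [0.4226, 0.2626, 0.4503]
tcp_rot: [-180.0, 0.6, 96.7]
wrist_force: [0.4, -0.4, -1.3]
opening: 0.0175
grasp_force: 118.5
```

```bash
python3 - <<'E'
from h import *
o=bot.get_obs();print(o["time"],o["ee_pos"],o["tcp_rot"])
for a in amber("wrist",.138): print(a)
m=camera_model("wrist");im=camera("wrist");cv2.imwrite("pics/w10.png",im[:,:,::-1])
for n,zz in(("stand_top",.131),("stand",0),("plaque",.131),("jar",0),("ornament",0)):
    for d in pinpoint("wrist",n): print(n,np.round(d["xy"]),round(d["confidence"],2),ray(m,d["xy"],zz).round(4))
for n in("jar","ornament","small_cutter","large_cutter"):
    for c,p in (("top",None),):
        for d in pinpoint(c,n)[:1]: print(c,n,ray(camera_model(c),d["xy"],0).round(3))
# edge profile along rows through the disc
p=proj(m,[[.5253,.3545,.131]])[0];print(p)
E
```

```text
37.5167 [0.42258944 0.2625849  0.4503384 ] [-179.9650735     0.59454902   96.73850875]
([376, 33, 113, 110, 9255], [430.3, 87.1], [0.5254, 0.3606], ((525.7307739257812, 358.6188049316406), (71.54853057861328, 72.03703308105469), 89.581298828125))
stand_top [323. 272.] 0.21 [[0.4697 0.1917 0.131 ]]
stand [377.  93.] 0.74 [[0.522  0.3574 0.    ]]
stand [ 60. 102.] 0.65 [[0.1609 0.3047 0.    ]]
plaque [429.  87.] 0.96 [[0.5269 0.3608 0.131 ]]
plaque [324. 277.] 0.73 [[0.4715 0.1871 0.131 ]]
ornament [191.  56.] 0.89 [[0.3094 0.3717 0.    ]]
top jar [[0.346 0.509 0.   ]]
top ornament [[0.31  0.371 0.   ]]
top small_cutter [[0.321 0.191 0.   ]]
top large_cutter [[0.321 0.257 0.   ]]
[424.60045753  95.5118432 ]
```

```bash
python3 - <<'E'
from h import *
m=camera_model("wrist");g=cv2.cvtColor(cv2.imread("pics/w10.png"),cv2.COLOR_BGR2GRAY)
C=np.array([.5253,.3570])
from scipy.ndimage import map_coordinates
for n,d in(("+y",(0,1)),("-y",(0,-1)),("+x",(1,0)),("-x",(-1,0))):
    s=np.arange(.032,.052,.0007);P=np.c_[C[0]+d[0]*s,C[1]+d[1]*s,0*s+.131]
    p=proj(m,P);v=map_coordinates(g.astype(float),[p[:,1],p[:,0]],order=1)
    print(n,[(round(a*1000,1),int(b)) for a,b in zip(s,v)])
E
```

```text
+y [(np.float64(32.0), 113), (np.float64(32.7), 113), (np.float64(33.4), 116), (np.float64(34.1), 118), (np.float64(34.8), 116), (np.float64(35.5), 115), (np.float64(36.2), 114), (np.float64(36.9), 114), (np.float64(37.6), 109), (np.float64(38.3), 120), (np.float64(39.0), 179), (np.float64(39.7), 201), (np.float64(40.4), 194), (np.float64(41.1), 198), (np.float64(41.8), 198), (np.float64(42.5), 197), (np.float64(43.2), 196), (np.float64(43.9), 196), (np.float64(44.6), 197), (np.float64(45.3), 198), (np.float64(46.0), 197), (np.float64(46.7), 199), (np.float64(47.4), 197), (np.float64(48.1), 195), (np.float64(48.8), 195), (np.float64(49.5), 198), (np.float64(50.2), 198), (np.float64(50.9), 197), (np.float64(51.6), 197)]
-y [(np.float64(32.0), 115), (np.float64(32.7), 116), (np.float64(33.4), 111), (np.float64(34.1), 101), (np.float64(34.8), 119), (np.float64(35.5), 193), (np.float64(36.2), 211), (np.float64(36.9), 212), (np.float64(37.6), 211), (np.float64(38.3), 212), (np.float64(39.0), 212), (np.float64(39.7), 213), (np.float64(40.4), 212), (np.float64(41.1), 214), (np.float64(41.8)
[... 1087 characters left out ...]
), (np.float64(32.7), 84), (np.float64(33.4), 70), (np.float64(34.1), 122), (np.float64(34.8), 179), (np.float64(35.5), 197), (np.float64(36.2), 199), (np.float64(36.9), 201), (np.float64(37.6), 203), (np.float64(38.3), 204), (np.float64(39.0), 204), (np.float64(39.7), 206), (np.float64(40.4), 206), (np.float64(41.1), 205), (np.float64(41.8), 192), (np.float64(42.5), 163), (np.float64(43.2), 141), (np.float64(43.9), 151), (np.float64(44.6), 150), (np.float64(45.3), 151), (np.float64(46.0), 149), (np.float64(46.7), 150), (np.float64(47.4), 150), (np.float64(48.1), 149), (np.float64(48.8), 150), (np.float64(49.5), 152), (np.float64(50.2), 151), (np.float64(50.9), 151), (np.float64(51.6), 152)]
```

The plaque lies square and flat, within about 4 mm of the disc's centre and fully inside its rim. That is good, so I take the turner back and lay it down.

>>> move_arm(
  jaw=[1,1,1,1,1,1,1,1,1,1],
  delta_pos=[
    [0.003,-0.015,0],
    [0.003,-0.022,0],
    [0.003,-0.022,0],
    [0.003,-0.022,0],
    [0.003,-0.022,0],
    [0.003,-0.022,0],
    [0.003,-0.022,0],
    [0.003,-0.022,0],
    [0.003,-0.022,0],
    [0.003,-0.022,0],
  ],
  yaw=[-0.076,-0.076,-0.076,-0.076,-0.076,-0.076,-0.076,-0.076,-0.076,-0.076],
)

```text
time: 38.9
ee_pos: [0.4526, 0.0482, 0.4504]
tcp_rot: [-180.0, 0.6, 52.7]
wrist_force: [0.3, 0.3, -2.0]
opening: 0.0176
grasp_force: 118.5
```

>>> move_arm(
  jaw=[1,1,1,1,1,1,1,1,1,1],
  delta_pos=[
    [0.003,-0.022,0],
    [0.003,-0.022,0],
    [0.003,-0.022,0],
    [0.003,-0.022,0],
    [0.003,-0.022,-0.01],
    [0.003,-0.022,-0.02],
    [0.003,-0.022,-0.025],
    [0.003,-0.022,-0.025],
    [0.003,-0.022,-0.025],
    [0.003,-0.022,-0.025],
  ],
  yaw=[-0.076,-0.076,-0.076,-0.076,-0.076,-0.076,-0.076,-0.076,-0.076,-0.076],
)

```text
time: 39.73
ee_pos: [0.4825, -0.1718, 0.3192]
tcp_rot: [-180.0, 0.6, 9.2]
wrist_force: [-0.1, 0.3, -1.4]
opening: 0.018
grasp_force: 118.5
```

>>> move_arm(
  jaw=[1,1,1,1,1,1,1],
  delta_pos=[
    [0,0,-0.025],
    [0,0,-0.025],
    [0,0,-0.02],
    [0,0,-0.015],
    [0,0,0],
    [0,0,0],
    [0,0,0],
  ],
  yaw=[0,0,0,0,0,0,0],
)

```text
time: 40.32
ee_pos: [0.483, -0.1708, 0.2365]
tcp_rot: [-180.0, 0.5, 9.4]
wrist_force: [-0.4, -0.1, -0.4]
opening: 0.0179
grasp_force: 118.4
```

>>> move_arm(
  jaw=[1,1,1,1,1,1,1,1,1,1],
  delta_pos=[
    [0,0,0],
    [0,0,0],
    [0,0,-0.006],
    [0,0,-0.006],
    [0,0,-0.004],
    [0,0,-0.003],
    [0,0,-0.003],
    [0,0,-0.003],
    [0,0,0],
    [0,0,0],
  ],
  yaw=[0,0,0,0,0,0,0,0,0,0],
  force=20,
)

```text
time: 41.15
ee_pos: [0.4829, -0.1707, 0.2108]
tcp_rot: [-180.0, 0.6, 9.4]
wrist_force: [1.2, 0.9, 6.7]
opening: 0.018
grasp_force: 119.6
```

>>> move_arm(
  jaw=[1,1,1,1,1,1,1,1],
  delta_pos=[
    [0,0,-0.003],
    [0,0,-0.003],
    [0,0,-0.003],
    [0,0,-0.003],
    [0,0,-0.003],
    [0,0,-0.003],
    [0,0,0],
    [0,0,0],
  ],
  yaw=[0,0,0,0,0,0,0,0],
)

```text
time: 41.82
ee_pos: [0.4842, -0.171, 0.1947]
tcp_rot: [179.9, 0.3, 9.4]
wrist_force: [5.8, 0.4, 12.6]
opening: 0.0178
grasp_force: 124.5
```

>>> move_arm(
  jaw=[0.72,0.7,0.68,0.65,0.5,0.3,0,0,0,0],
  delta_pos=[
    [0,0,0],
    [0,0,0],
    [0,0,0],
    [0,0,0],
    [0,0,0],
    [0,0,0],
    [0,0,0],
    [0,0,0],
    [0,0,0],
    [0,0,0],
  ],
  yaw=[0,0,0,0,0,0,0,0,0,0],
)

```text
time: 42.65
ee_pos: [0.4827, -0.1707, 0.1923]
tcp_rot: [-180.0, 0.6, 9.4]
wrist_force: [0.1, -0.1, -0.3]
opening: 0.0851
grasp_force: 0.0
```

>>> move_arm(
  jaw=[0,0,0,0,0,0,0,0],
  delta_pos=[
    [0,0,0.01],
    [0,0,0.03],
    [0,0,0.03],
    [0,0,0.03],
    [0,0,0.03],
    [0,0,0.03],
    [0,0,0],
    [0,0,0],
  ],
  yaw=[0,0,0,0,0,0,0,0],
)

```text
time: 43.32
ee_pos: [0.4829, -0.1708, 0.3549]
tcp_rot: [179.9, 0.4, 9.4]
wrist_force: [-0.0, -0.5, -1.6]
opening: 0.0853
grasp_force: 0.0
```

```bash
python3 - <<'E'
from h import *
o=bot.get_obs();print(o["time"],o["ee_pos"],o["tcp_rot"],o["wrist_force"],o["opening"])
m=camera_model("wrist");im=camera("wrist")
for n,z in(("turner",.031),("turner_heel",0)):
    for d in pinpoint("wrist",n): print(n,np.round(d["xy"]),round(d["confidence"],2),ray(m,d["xy"],z).round(4))
for d in outline_of("wrist","turner"): print(d["mask"].sum(),rect(m,d["mask"],.025))
for c in("top","scene"):
    for a in amber(c,.138): print(c,a[1:])
    for n,z in(("stand",0),("jar",0),("ornament",0),("large_cutter",0),("small_cutter",0),("turner",.03)):
        d=pinpoint(c,n)
        if d: print(c,n,[ray(camera_model(c),e["xy"],z).round(3)[0,:2].tolist() for e in d[:2]])
E
```

```text
43.3167 [ 0.48294202 -0.17080472  0.35488598] [179.92580589   0.38906264   9.36887967] [-0.02730433 -0.53586202 -1.56959801] 0.08526689194863148
turner [282. 188.] 0.84 [[ 0.4875 -0.1718  0.031 ]]
turner_heel [280. 248.] 0.77 [[ 0.4176 -0.1806  0.    ]]
9470 ((450.17486572265625, -180.38316345214844), (257.0618591308594, 60.467018127441406), 7.902365684509277)
top ([194.5, 141.9], [0.525, 0.3615], ((524.7872314453125, 361.6806335449219), (65.57349395751953, 70.27934265136719), 89.6510238647461))
top stand [[0.524, 0.358], [0.161, 0.308]]
top jar [[0.34, 0.508]]
top ornament [[0.314, 0.368]]
top large_cutter [[0.326, 0.25]]
top small_cutter [[0.323, 0.194]]
top turner [[0.485, -0.166]]
scene ([167.0, 175.3], [0.5246, 0.3608], ((524.5244750976562, 360.15753173828125), (72.33221435546875, 75.19892883300781), 89.39274597167969))
scene stand [[0.531, 0.35], [0.155, 0.307]]
scene jar [[0.344, 0.5]]
scene large_cutter [[0.329, 0.258]]
scene small_cutter [[0.328, 0.191]]
```

>>> move_arm(
  jaw=[0,0],
  delta_pos=[
    [0,0,0.02],
    [0,0,0],
  ],
  yaw=[0,0],
)

```text
time: 44.38
ee_pos: [0.4828, -0.1707, 0.375]
tcp_rot: [180.0, 0.4, 9.4]
wrist_force: [0.3, 0.0, 1.0]
opening: 0.0854
grasp_force: 0.0
```

```bash
python3 - <<'E'
from h import *
m=camera_model("wrist");im=camera("wrist")
for n,z in(("turner",.031),("turner_heel",0)):
    for d in pinpoint("wrist",n): print(n,ray(m,d["xy"],z).round(4))
print(bot.get_obs()["wrist_force"]);print(bot.job_done())
E
```

```text
turner [[ 0.4885 -0.1703  0.031 ]]
turner_heel [[ 0.4199 -0.1806  0.    ]]
[-0.28373096 -0.73862763 -0.53782761]
the job is handed in; nothing more can be done
None
```

Job handed in at about 44 s: the plaque lies on the stand, measured 4–6 mm off the disc's centre (left uncorrected), with the turner laid down clear; I viewed 11 pictures, one over the limit of 10.

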